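# Square up a pack of plates in the tilted stacking jig and centre-punch its top plate

### The arm

A 7-joint arm with a two-finger parallel gripper is mounted at the origin on the work surface. World frame = base frame: x ahead of the robot, y to its left, z up, the work surface at z = 0. Lengths are in mm, angles in degrees, forces in N, time in s.
With the tool pointing down it reaches from about 425 to 1025 mm from the base axis. Payload 9.4 kg.
Tool frame: the origin (TCP) lies at the very end of the fingers, on their centre line; the grasp point (between the pads) lies robot.tcp_to_grasp behind it (robot.tcp_to_grasp is the distance from the TCP to the grasp point, in mm); z points along the fingers, y is the line along which they close (so a half turn about z gives the same grasp; the last joint's range is limited). The gripper opens to 85 mm and grips with 20 to 120 N. Pads are 22 mm wide; open, the fingers measure 114 mm over their backs; the gripper's body (76 mm by 85 mm) begins 54 mm behind the grasp point. The pads swing forward as they close: fully open they stand 13 mm farther back than shut.
Start: joints at [61.897, 34.337, -0.143, 91.639, 0.103, 54.024, -4.572], TCP at [291.507, -663.813, 231.275] pointing down, gripper open.
Joint ranges: [-147.43, 147.43], [-19.82, 112.94], [-74.19, 73.91], [6.32, 146.72], [-59.91, 239.91], [6.04, 106.73], [-150.56, 150.56]. Speed limits (degrees/s): [127.2, 127.2, 172.46, 172.46, 180, 180, 180].

### API

Orientations are given as a 3x3 rotation matrix whose columns are the frame's x, y, z axes.
In Python, from station import monitor, imaging, robot gives the robot as it stands.
- The arm moves only by the tool carry_out, never from a script. Its argument "series" is a list that holds one entry, the list of rows, each a list of 4 numbers: the shift along the tool's x, y, z in mm, then the turn about the tool's z in degrees. In form: [[[dx, dy, dz, yaw], ...]]. A call has 1 to 5 rows; each row is the pose to reach, as a shift and turn from the pose commanded when the call began, along the tool's axes at that moment; what a row does not reach only later rows make up. A row lasts 1/8 s, in which the tool goes at most 62.5 mm and 10.7 degrees, less where a joint would pass 70% of its speed; a pose out of reach is approached as far as the arm can. A call with a gripper value outside its range is refused whole. "jaw" is the finger opening in mm, from 0 to 85.4, set as the call begins (left out, the last holds). The fingers move at their own pace and stop on an object; "force" is the grip in N (left out, the last holds). Time passes only in rows, so rows that repeat a pose let the fingers close. It gives the time, the measured TCP pose, the force, the opening and the grip force at its end, in the units of the state.
- monitor.read_state(): the state, without advancing time (a new reading comes with each control period).
- imaging.capture(name): name is "scene" or "side" or "wrist"; returns the picture (400x640x3 uint8, blue, green, red); there is no depth.
- imaging.calibration(name): a dict with "camera_matrix" (3x3 intrinsics, pixels), "dist" ([k1, k2, p1, p2, k3] as OpenCV has them; the pictures are not rectified), "rvec" (rotation vector, rad) and "tvec" (3), from world to camera coordinates, as OpenCV has them. Camera axes: x right, y down, z forward; pixel columns grow to the right and rows downward; lengths in mm; the calibration is good to about 2 mm. A picture is of the moment at which its call begins: read the wrist's pose just before it. calibration takes no time and is no camera call; for the wrist camera it gives the pose at the moment of the call.
- robot.finish_job(): hands the job in; it is judged then, once.
The state is a dict: "time": time; "joints": joint angles; "joint_vel": joint speeds; "joint_efforts": joint torques, N m; "tcp_pos": TCP position; "eef_rot": TCP orientation; "ft_force": force on the tool from outside, world axes, zero at the start; "moment": the same for the moment, N m; "width": finger opening in mm; "finger_force": force on a finger pad.
Only numpy, scipy, OpenCV 4.12 (cv2) and the standard library are available. Lean on these libraries where they do the work, as an engineer would, in place of code of your own. Each camera call takes 0.05 s, during which the arm holds its last target. There are 200 camera calls.

### The job

Get the pack ready for drilling: lay all the plain plates that are on the bench one on another in the tilted jig so that each slides down fully home against the stop blocks on both sides, then the plate with the three crosses on top of them, likewise home, crosses up and its single-cross end towards the lone stop block. Then take the centre punch from its wooden block and press its sprung point well in on each cross, the single cross first, then of the pair the one nearer the two stop blocks, then the other, and hang the punch back in the block. Leave the can, the box section, the try square and the grinder alone.

Things in the scene. Friction and masses are not known exactly. Their poses are not given: they have to be found in the camera images.
- blank1: plain flat steel plate 100 x 60 x 10 mm, 0.47 kg, no marks; origin at the centre of its underside, x along its length, y across its width, z up out of it. Starts flat on the bench, the same height and finish as the others; ground and lightly oiled, it slides on the deck and on other plates (friction about 0.12). May be absent
- blank2: plain flat steel plate 100 x 60 x 10 mm, 0.47 kg, no marks; origin at the centre of its underside, x along its length, y across its width, z up out of it. Starts flat on the bench, the same height and finish as the others; ground and lightly oiled, it slides on the deck and on other plates (friction about 0.12). May be absent
- blank3: plain flat steel plate 100 x 60 x 10 mm, 0.47 kg, no marks; origin at the centre of its underside, x along its length, y across its width, z up out of it. Starts flat on the bench, the same height and finish as the others; ground and lightly oiled, it slides on the deck and on other plates (friction about 0.12). May be absent
- marked: the plate for the top of the pack: the same steel plate 100 x 60 x 10 mm, 0.47 kg, with three black pen crosses (14 mm) on its upper face: one alone on the centre line near its -x end, a pair side by side near its +x end; origin at the centre of its underside, x along its length, z up. Starts flat on the bench, crosses up; slides like the plain ones
- mark1 (a point): centre of the single cross, on the upper face: 25 mm from the plate's middle towards its -x end, on the centre line
- mark2 (a point): centre of the cross of the pair that lies at the two-block side when the plate is home: at x +28, y -17 mm from the plate's middle, on the upper face
- mark3 (a point): centre of the other cross of the pair: at x +28, y +17 mm from the plate's middle, on the upper face
- jig: fixed stacking jig: green base 190 x 160 mm (origin under its centre), tilted steel deck, three steel stop blocks 14 mm thick, 58 mm high above the deck. Long side: inner faces at deck y = 0, blocks at x 10 to 34 and 90 to 130 mm, between them a gap for a finger. Short side: inner face at deck x = 0, block at y 18 to 38 mm. Low corner away from the robot, upper sides open
- deck: the jig's deck. Origin: locating corner on its upper face, 34 mm above the bench. x: along the long side, up 19.9 deg; y: along the short side, up 17.5 deg; z: square to the deck. Spans x -14 to 142, y -14 to 112 mm. A plate let go flat on it or on the pack, length along x, its middle above the plate below, slides home by itself: origin at x 50, y 30, z 10 mm per plate below
- holder: fixed wooden tool block, 70 x 70 mm, 75 mm high, with an upright square hole 26 x 26 mm right through its middle; origin at the centre of its underside
- punch: automatic centre punch, steel, 0.24 kg, hanging upright in the block. Origin: on its axis, underside of its collar (36 mm across, 8 mm thick, rests on the block); z towards the cap. Above: knurled barrel and black cap 20 mm across to z 85 mm. Below: nose 18 mm across to z -45, sprung point to z -65
- nib (a joint): travel of the punch's sprung point into its nose: 0 m when free, 0.010 m fully in; needs 2.4 N to start and 8.4 N at the end; counts as pressed beyond 0.005 m
- tip (a point): the very end of the punch's point, on its axis, 65 mm below the collar's underside when free
- spray_can: bystander: spray can, 56 mm across, 170 mm high; origin under its base
- box_section: bystander: offcut of square steel tube, 60 x 60 mm, 160 mm high, standing; origin under its base
- try_square: bystander: engineer's square lying flat, stock 100 mm, blade 150 mm; origin under the stock
- grinder: bystander: cordless angle grinder lying on the bench, 300 mm long; origin under its middle
Mind the look-alikes: they are no part of the job. Leave any purple look-alike of the punch alone. Leave any orange look-alike of the marked alone.

How it is judged:
By the outcome, as a careful person would: the job done as asked, in the order asked, and still so for the second after the job is handed in, with the robot touching nothing.
Of blank1, blank2, blank3 only 1 to 3 are there at a start; the rules pass over those that are not, and their reading is None.
At some moment in a run one of blank1, blank2, blank3, marked may be knocked a few centimetres aside while the robot is not near it.
It also fails if it takes over 210 s, if anything falls off the work surface, if the arm or the gripper's body presses on something with over 40 N, if the wrist force passes 120 N, or if a joint passes its speed limit or range.

## Working session

There is one attempt and no reset: what is moved stays moved. The work goes in short steps, Python scripts to look and compute and a tool call to move; the robot and the scene stay as the last step left them, time stands still between calls to the robot, and variables do not carry over. Pictures are saved under pics/ and viewed, at most 14 in all, crops included, and the job is handed in when it is done.

Besides the shell and the picture viewer there is one more tool, called after "Request:" by a JSON object that holds its "op" and its "data", one argument or row to a line. carry_out: Moves the arm, as the interface text tells. Its arguments: {"type":"object","properties":{"series":{"type":"array","items":{"type":"array","items":{"type":"array","items":{"type":"number"}}}},"jaw":{"type":"number"},"force":{"type":"number"}},"required":["series"]}

```bash
ls; mkdir -p pics
python3 - <<'E'
from station import monitor, imaging, robot
import cv2,numpy as np
for n in ["scene","side","wrist"]:
    im=imaging.capture(n); cv2.imwrite(f"pics/{n}0.png",im)
    c=imaging.calibration(n); R=cv2.Rodrigues(c["rvec"])[0]; print(n,(-R.T@np.array(c["tvec"]).ravel()).round(),R[2].round(2),np.array(c["camera_matrix"]).round().tolist())
a=cv2.imread("pics/scene0.png")
s=monitor.read_state(); print(s); print(robot.tcp_to_grasp)
E
```

```text
pics
scene [1723. -211.  875.] [-0.8   0.18 -0.57] [[456.0, 0.0, 310.0], [0.0, 456.0, 208.0], [0.0, 0.0, 1.0]]
side [  190. -1224.   837.] [ 0.26  0.82 -0.5 ] [[406.0, 0.0, 326.0], [0.0, 406.0, 200.0], [0.0, 0.0, 1.0]]
wrist [ 353. -638.  373.] [-0.24 -0.1  -0.97] [[342.0, 0.0, 318.0], [0.0, 342.0, 196.0], [0.0, 0.0, 1.0]]
{'time': 0.15, 'joints': array([61.8979156 , 34.37462305, -0.1437167 , 91.67079407,  0.10060948,
       54.02476418, -4.57255404]), 'joint_vel': array([-0.05932999, -0.13877423,  0.0485196 , -0.10952596, -0.00050552,
        0.01155754,  0.02424742]), 'joint_efforts': array([ 2.89770447e-03, -7.76999903e+01,  1.56657927e+00, -2.58237308e+01,
        1.25176320e-02,  6.78184326e-03, -4.65753840e-05]), 'tcp_pos': array([ 291.33518079, -663.49046804,  230.60538505]), 'eef_rot': array([[ 9.15610994e-01,  4.02064881e-01, -5.82446363e-04],
       [ 4.02065290e-01, -9.15610368e-01,  1.07506345e-03],
       [-1.01048670e-04, -1.21852138e-03, -9.99999252e-01]]), 'ft_force': array([0.01380104, 0.76976841, 0.3203723 ]), 'moment': array([ 0.04234001, -0.0281647 , -0.01728805]), 'finger_force': 0.0, 'width': 85.2982867680442}
18.700000000000003
```

View pics/scene0.png

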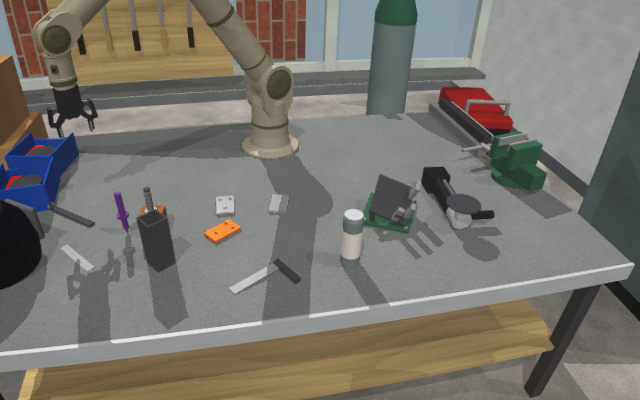

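View pics/side0.png

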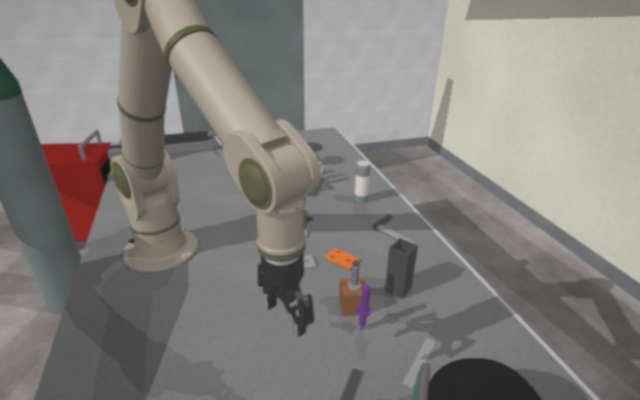

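The scene picture shows the marked plate at (225,206), a plain plate at (278,204), the orange look-alike at (222,231) and a light strip at (77,257). The jig is at (392,203), the punch in its block at (149,200) behind the box section, and the purple look-alike punch at (122,210). The side view confirms the punch in its wooden block at (353,285) and the purple one at (365,305).

```bash
cat > h.py <<'E'
from station import monitor, imaging, robot
import cv2,numpy as np
def cal(n):
    c=imaging.calibration(n); R=cv2.Rodrigues(np.array(c["rvec"],float))[0]; t=np.array(c["tvec"],float).ravel()
    return np.array(c["camera_matrix"],float),np.array(c["dist"],float),R,t
def rays(C,px):
    K,d,R,t=C
    u=cv2.undistortPoints(np.array(px,float).reshape(-1,1,2),K,d).reshape(-1,2)
    return -R.T@t,(np.c_[u,np.ones(len(u))]@R)
def plane(C,px,p0,n=(0,0,1)):
    o,r=rays(C,px); n=np.array(n,float)
    return o+r*(((np.array(p0,float)-o)@n)/(r@n))[:,None]
def onz(C,px,z): return plane(C,px,(0,0,z))
def proj(C,P):
    K,d,R,t=C; return cv2.projectPoints(np.array(P,float).reshape(-1,1,3),cv2.Rodrigues(R)[0],t,K,d)[0].reshape(-1,2)
def shift(target):
    s=monitor.read_state(); return s["eef_rot"].T@(np.array(target)-s["tcp_pos"])
E
python3 - <<'E'
from h import *
C=cal("scene")
print(onz(C,[(225,206),(278,204),(222,231),(77,257),(392,215),(70,213),(350,262),(287,271),(160,265)],8).round())
im=cv2.imread("pics/scene0.png")
c=im[160:310,20:320]; cv2.imwrite("pics/crop1.png",cv2.convertScaleAbs(cv2.resize(c,(800,400),interpolation=cv2.INTER_CUBIC),alpha=1.3))
w=cv2.imread("pics/wrist0.png");c=im[160:250,340:460]
cv2.imwrite("pics/w0.png",w)
E
```

```text
[[ 441. -212.    8.]
 [ 459.  -36.    8.]
 [ 577. -229.    8.]
 [ 630. -655.    8.]
 [ 587.  325.    8.]
 [ 393. -725.    8.]
 [ 787.  123.    8.]
 [ 792.  -60.    8.]
 [ 706. -411.    8.]]
```

View pics/crop1.png

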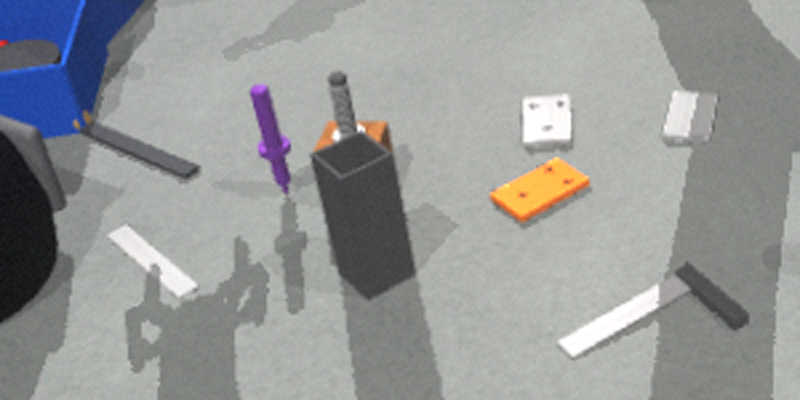

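The crop shows the single plain plate in sight at (690,117), the marked plate at (547,122), the orange fake at (540,190) and the purple fake punch at (270,140). The real punch is in the wooden block at (345,110). Next I'll take a wrist view over the plates.

Request:
{"op": "carry_out", "data": {
  "series": [
    [[40, -44, -25, 0], [80, -87, -50, 0], [120, -131, -75, 0], [160, -175, -100, 0], [200, -219, -125, 0]]
  ]
}}

```text
time: 0.78
tcp_pos: [384.2, -389.1, 353.3]
eef_rot: [[0.916, 0.402, -0.0], [0.402, -0.916, 0.0], [-0.0, -0.0, -1.0]]
ft_force: [1.5, -0.7, -0.4]
width: 85.3
finger_force: 0.0
```

Request:
{"op": "carry_out", "data": {
  "series": [
    [[40, -44, -25, 0], [80, -87, -50, 0], [120, -131, -75, 0], [160, -175, -100, 0], [200, -219, -100, 0]]
  ]
}}

```text
time: 1.4
tcp_pos: [478.4, -112.2, 454.3]
eef_rot: [[0.916, 0.401, 0.003], [0.401, -0.916, -0.001], [0.002, 0.002, -1.0]]
ft_force: [0.4, 0.3, -1.0]
width: 85.3
finger_force: 0.0
```

Run:
```python
from h import *
s=monitor.read_state(); print(s["tcp_pos"],s["joints"].round(),s["time"])
C=cal("wrist"); im=imaging.capture("wrist"); cv2.imwrite("pics/w1.png",im); np.save("w1.npy",np.array(C,dtype=object),allow_pickle=True)
im=imaging.capture("scene"); cv2.imwrite("pics/s1.png",im)
```

```text
[ 478.38567621 -112.15046053  454.28562055] [ 18.   7. -14. 102.   2.  71. -62.] 1.4
```

View pics/w1.png

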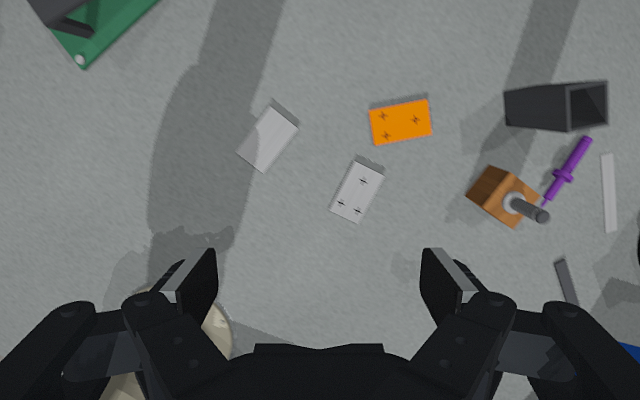

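The wrist view shows one plain plate at (268,139), the marked plate at (357,191) with its single cross at (363,181), the orange fake at (400,121), the wooden block with the punch at (515,205), and the purple fake at (567,170). Now I'll move over the jig, after measuring the plates.

Request:
{"op": "carry_out", "data": {
  "series": [
    [[28, -47, 0, 0], [56, -94, 0, 0], [85, -141, 0, 0], [113, -188, 0, 0], [142, -235, 0, 0]]
  ]
}}

```text
time: 2.12
tcp_pos: [513.2, 159.5, 452.3]
eef_rot: [[0.916, 0.401, -0.0], [0.401, -0.916, -0.0], [-0.0, 0.0, -1.0]]
ft_force: [0.6, 0.0, 0.1]
width: 85.2
finger_force: 0.0
```

Request:
{"op": "carry_out", "data": {
  "series": [
    [[28, -47, 0, 0], [56, -93, 0, 0], [56, -93, 0, 0]]
  ]
}}

```text
time: 2.5
tcp_pos: [526.2, 270.1, 451.4]
eef_rot: [[0.913, 0.408, -0.002], [0.408, -0.913, 0.001], [-0.001, -0.002, -1.0]]
ft_force: [0.0, -0.2, 0.5]
width: 85.5
finger_force: 0.0
```

Run:
```python
from h import *
C1=np.load("w1.npy",allow_pickle=True)
im=cv2.imread("pics/w1.png"); hsv=cv2.cvtColor(im,cv2.COLOR_BGR2HSV)
g=cv2.cvtColor(im,cv2.COLOR_BGR2GRAY)
print(g[139,200:310:3],g[191,320:395:3])
s=monitor.read_state(); print(s["tcp_pos"],s["joints"].round(),s["time"])
C=cal("wrist"); im=imaging.capture("wrist"); cv2.imwrite("pics/w2.png",im); np.save("w2.npy",np.array(C,dtype=object),allow_pickle=True)
```

```text
[114 111 115 115 115 114 111 113 114 114 116 113 113 115 112 125 139 138
 138 145 159 167 168 167 166 166 167 167 168 160 146 141 139 146 146 143
 144] [144 145 145 144 144 137 128 169 167 165 167 165 167 168 166 166 168 168
 165 144 142 141 142 141 137]
[526.24371526 270.14256611 451.36605445] [ -13.   17.  -27.   91.    8.   74. -107.] 2.5
```

View pics/w2.png

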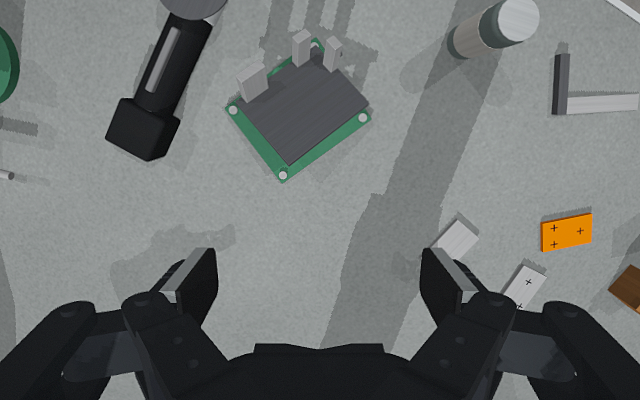

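The jig is at (300,105). Its long-side blocks are at (254,82) and (301,48), the lone short-side block at (332,53), and the low corner at about (318,45). There are no further plain plates anywhere, so there is one blank. Next I'll take a crop of the jig and a plate mask.

Run:
```python
from h import *
im=cv2.imread("pics/w2.png")
c=cv2.resize(im[20:190,215:385],(680,680),interpolation=cv2.INTER_CUBIC)[:600]
cv2.imwrite("pics/jig.png",cv2.convertScaleAbs(c,alpha=1.6))
C1=np.load("w1.npy",allow_pickle=True)
im=cv2.imread("pics/w1.png"); g=cv2.bilateralFilter(cv2.cvtColor(im,cv2.COLOR_BGR2GRAY),5,20,5)
c=cv2.resize(im[80:230,230:400],(680,600),interpolation=cv2.INTER_CUBIC); cv2.imwrite("pics/plates.png",cv2.convertScaleAbs(c,alpha=1.3))
```

```text
(no output)
```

View pics/jig.png

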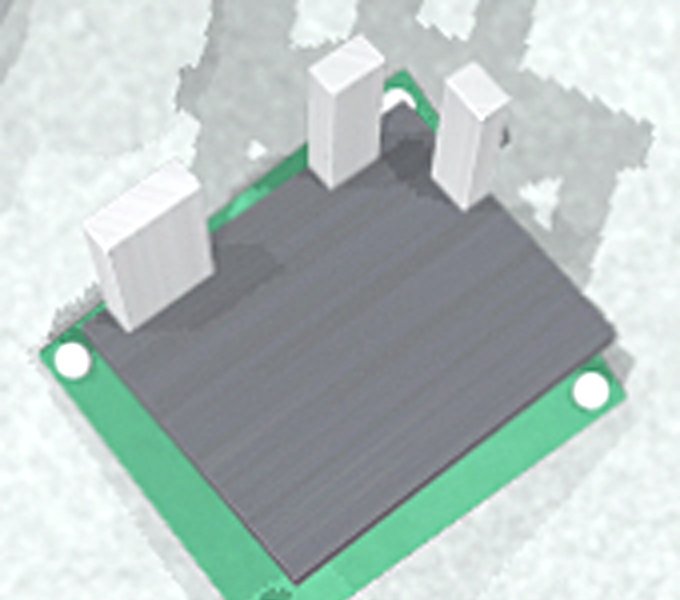

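View pics/plates.png

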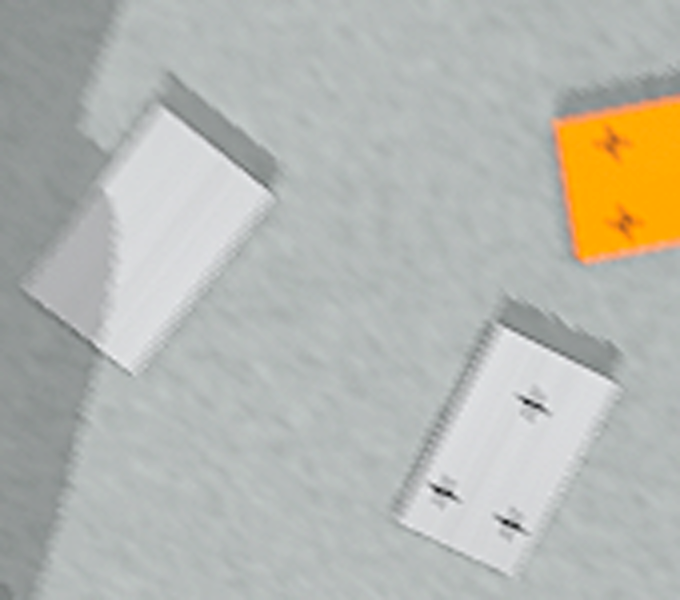

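In the jig crop the deck corners are at (296,583), (615,338) and (83,325), with block feet at (130,331), (212,272), (332,188), (435,168) and (467,210). In the plates crop the blank's corners are (165,105), (273,196), (135,375) and (22,287), and the crosses are at (532,402) for the single and (443,491), (511,523) for the pair.

```bash
cat >> h.py <<'E'
def deckR(yaw):
    a,b=np.radians(19.9),np.radians(17.5); y=np.radians(yaw)
    X=np.array([np.cos(a)*np.cos(y),np.cos(a)*np.sin(y),np.sin(a)])
    ph=y+np.arccos(-np.sin(a)*np.sin(b)/np.cos(a)/np.cos(b))
    Y=np.array([np.cos(b)*np.cos(ph),np.cos(b)*np.sin(ph),np.sin(b)])
    return np.c_[X,Y,np.cross(X,Y)]
E
python3 - <<'E'
from h import *
from scipy.optimize import least_squares
C=np.load("w2.npy",allow_pickle=True)
px=np.array([(296,583),(615,338),(83,325),(130,331),(212,272),(332,188),(435,168),(467,210)])/4+np.array([215,20])-.4
D=np.array([(142,112,0),(-14,112,0),(142,-14,0),(130,0,0),(90,0,0),(34,0,0),(0,18,0),(0,38,0)],float)
f=lambda q:(proj(C,np.array([q[0],q[1],34])+D@deckR(q[2]).T)-px).ravel()
for y0 in (100,-130,-60,170):
    r=least_squares(f,[620,320,y0])
    if r.cost<60: break
print(r.x.round(1),r.cost,r.fun.reshape(-1,2).round(1).tolist()); print(deckR(r.x[2]).round(3))
np.save("deck.npy",r.x)
C=np.load("w1.npy",allow_pickle=True)
m=lambda p:np.array(p)/4+np.array([230,80])-.4
B=onz(C,m([(165,105),(273,196),(135,375),(22,287)]),10); print(B.round(1)); print("blank c",B.mean(0),[np.linalg.norm(B[i]-B[i-1]).round(1) for i in range(4)])
d=B[0]+B[1]-B[2]-B[3];print("axis deg",np.degrees(np.arctan2(d[1],d[0])))
M=onz(C,m([(532,402),(443,491),(511,523)]),10); pm=(M[1]+M[2])/2; d=(pm-M[0])/np.linalg.norm(pm-M[0]); print(M.round(1),"sep",np.linalg.norm(pm-M[0]),np.linalg.norm(M[1]-M[2])); print("marked c",pm-28*d,np.degrees(np.arctan2(d[1],d[0])))
E
```

```text
[651.5 332.3 149.6] 5.256938846955778 [[-0.2, -0.7], [1.2, -1.3], [-0.7, -0.6], [-0.1, 0.2], [1.0, -0.3], [0.3, 0.4], [-0.9, 1.8], [-0.5, 0.6]]
[[-0.811 -0.385  0.44 ]
 [ 0.475 -0.872  0.113]
 [ 0.34   0.301  0.891]]
[[506.6 -14.6  10. ]
 [490.  -70.6  10. ]
 [394.7 -45.2  10. ]
 [411.1  13.9  10. ]]
blank c [450.56971857 -29.1134626   10.        ] [np.float64(99.6), np.float64(58.4), np.float64(98.6), np.float64(61.3)]
axis deg -15.757195954528617
[[ 453.5 -209.4   10. ]
 [ 400.8 -190.5   10. ]
 [ 399.4 -224.8   10. ]] sep 53.39792895209584 34.32446352924365
marked c [ 428.07538637 -208.59741093   10.        ] 178.11243054619973
```

Request:
{"op": "carry_out", "data": {
  "series": [
    [[0, 0, 0, -10], [0, 0, 0, -20], [0, 0, 0, -30], [0, 0, 0, -40], [0, 0, 0, -50]]
  ]
}}

```text
time: 3.18
tcp_pos: [527.5, 263.9, 452.4]
eef_rot: [[0.277, 0.961, 0.0], [0.961, -0.277, -0.001], [-0.001, 0.001, -1.0]]
ft_force: [-0.4, 0.2, -0.2]
width: 85.3
finger_force: 0.0
```

Request:
{"op": "carry_out", "data": {
  "series": [
    [[0, 0, 0, -10], [0, 0, 0, -20], [0, 0, 0, -30], [0, 0, 0, -40], [0, 0, 0, -50]]
  ]
}}

```text
time: 3.8
tcp_pos: [527.5, 263.9, 452.3]
eef_rot: [[-0.558, 0.83, 0.0], [0.83, 0.558, -0.002], [-0.001, -0.001, -1.0]]
ft_force: [0.1, 0.1, 0.2]
width: 85.0
finger_force: 0.0
```

Request:
{"op": "carry_out", "data": {
  "series": [
    [[0, 0, 0, -10], [0, 0, 0, -20], [0, 0, 0, -30], [0, 0, 0, -40], [0, 0, 0, -40]]
  ]
}}

```text
time: 4.42
tcp_pos: [527.6, 264.2, 452.1]
eef_rot: [[-0.959, 0.284, -0.0], [0.284, 0.959, -0.001], [0.0, -0.001, -1.0]]
ft_force: [0.5, 0.4, -0.4]
width: 85.2
finger_force: 0.0
```

Request:
{"op": "carry_out", "data": {
  "series": [
    [[-1, -39, 43, 0], [-2, -77, 86, 0], [-3, -116, 129, 0], [-4, -155, 172, 0], [-5, -193, 215, 0]]
  ]
}}

```text
time: 5.05
tcp_pos: [477.2, 77.0, 236.4]
eef_rot: [[-0.958, 0.287, 0.001], [0.287, 0.958, -0.001], [-0.001, -0.001, -1.0]]
ft_force: [-0.2, -1.4, -0.4]
width: 85.1
finger_force: 0.0
```

Request:
{"op": "carry_out", "data": {
  "series": [
    [[-1, -39, 43, 0], [-2, -77, 86, 0], [-4, -115, 136, 0], [-4, -115, 136, 0]]
  ]
}}

```text
time: 5.55
tcp_pos: [446.2, -35.7, 98.9]
eef_rot: [[-0.957, 0.289, -0.007], [0.289, 0.957, -0.002], [0.006, -0.004, -1.0]]
ft_force: [-0.5, 0.2, 0.9]
width: 85.1
finger_force: 0.0
```

```bash
cat >> h.py <<'E'
def show(*t):
    s=monitor.read_state(); R=s["eef_rot"]; print("tcp",s["tcp_pos"].round(1),"th",np.degrees(np.arctan2(R[1,0],R[0,0])).round(2),"j",s["joints"].round(),"t",s["time"],"F",s["ft_force"].round(1),"w",s["width"].round(1),s["finger_force"])
    for p in t: print("shift",shift(p).round(1))
def snap(n,f):
    C=cal(n); im=imaging.capture(n); cv2.imwrite(f"pics/{f}.png",im); return C,im
E
python3 - <<'E'
from h import *
show((450.6,-29.1,10))
C,im=snap("wrist","w3")
E
```

```text
Traceback (most recent call last):
  File "h.py", line 25, in show
    s=monitor.read_state(); R=s["eef_rot"]; print("tcp",s["tcp_pos"].round(1),"th",np.degrees(np.arctan2(R[1,0],R[0,0])).round(2),"j",s["joints"].round(),"t",s["time"],"F",s["ft_force"].round(1),"w",s["width"].round(1),s["finger_force"])
                                                                                                                                                                                                       ^^^^^^^^^^^^^^^^
AttributeError: 'float' object has no attribute 'round'
```

```bash
sed -i 's/s\["width"\].round(1)/round(s["width"],1)/' h.py
python3 - <<'E'
from h import *
show((450.6,-29.1,10))
C,im=snap("wrist","w3")
E
```

```text
tcp [446.2 -35.7  98.9] th 163.22 j [ 25.  34. -40. 132.  47.  30.  21.] t 5.55 F [-0.5  0.2  0.9] w 85.1 0.0
shift [-2.8  8.  88.9]
```

View pics/w3.png

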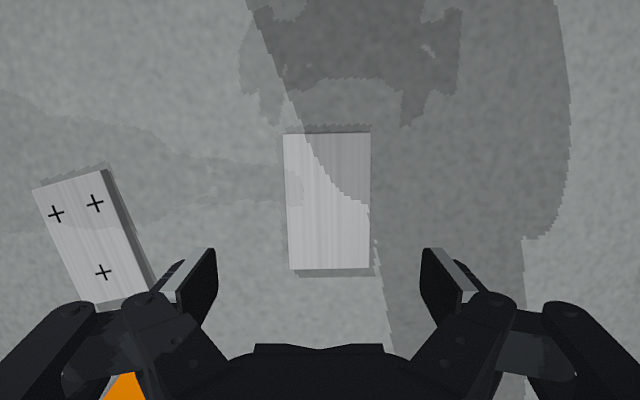

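The plain plate fills the middle with corners (283,134), (370,131), (369,269), (290,269), well aligned with the fingers. The marked plate is at left with crosses (56,214), (95,203), (103,272).

Run:
```python
from h import *
C=cal("wrist")
B=onz(C,[(283,134),(370,131),(369,269),(290,269)],10); c=B.mean(0); d=B[0]+B[1]-B[2]-B[3]
print(B.round(1),c.round(1),np.degrees(np.arctan2(d[1],d[0])))
M=onz(C,[(103,272),(56,214),(95,203)],10);print(M.round(1))
show((c[0],c[1],2))
```

```text
[[396.8 -44.2  10. ]
 [411.6  12.7  10. ]
 [510.4 -13.5  10. ]
 [493.4 -70.4  10. ]] [453.  -28.8  10. ] 165.02496327409622
[[ 455.8 -212.    10. ]
 [ 402.1 -226.8   10. ]
 [ 403.3 -192.4   10. ]]
tcp [448.  -33.7 100.5] th 163.36 j [ 25.  34. -40. 132.  46.  30.  21.] t 5.6 F [ 0.8  0.8 -0.8] w 85.4 0.0
shift [-3.7  6.3 98.5]
```

Request:
{"op": "carry_out", "data": {
  "series": [
    [[-2, 5.6, 30, -1.2], [-2, 5.6, 60, -1.2], [-2, 5.6, 85, -1.2], [-2, 5.6, 93, -1.2], [-2, 5.6, 93, -1.2]]
  ],
  "jaw": 72,
  "force": 40
}}

```text
time: 6.22
tcp_pos: [453.9, -26.3, 9.0]
eef_rot: [[-0.965, 0.261, 0.002], [0.261, 0.965, -0.0], [-0.002, 0.0, -1.0]]
ft_force: [0.9, 0.5, -0.6]
width: 71.8
finger_force: 0.0
```

Request:
{"op": "carry_out", "data": {
  "series": [
    [[0, 0, 2, 0], [0, 0, 4, 0], [0, 0, 4, 0], [0, 0, 4, 0]]
  ]
}}

```text
time: 6.72
tcp_pos: [452.9, -27.2, 4.6]
eef_rot: [[-0.965, 0.261, 0.0], [0.261, 0.965, -0.0], [-0.0, 0.0, -1.0]]
ft_force: [-0.2, 0.1, -1.5]
width: 72.3
finger_force: 0.0
```

Request:
{"op": "carry_out", "data": {
  "series": [
    [[0, 0, 1, 0], [0, 0, 2, 0], [0, 0, 2, 0], [0, 0, 2, 0]]
  ]
}}

```text
time: 7.22
tcp_pos: [452.7, -27.1, 2.4]
eef_rot: [[-0.966, 0.26, -0.0], [0.26, 0.966, -0.0], [0.0, -0.0, -1.0]]
ft_force: [0.3, 0.4, 0.3]
width: 71.9
finger_force: 0.0
```

Request:
{"op": "carry_out", "data": {
  "series": [
    [[0, 0, 1, 0], [0, 0, 2, 0], [0, 0, 2, 0], [0, 0, 2, 0]]
  ]
}}

```text
time: 7.72
tcp_pos: [452.8, -27.1, 0.4]
eef_rot: [[-0.966, 0.26, -0.0], [0.26, 0.966, -0.0], [0.0, -0.0, -1.0]]
ft_force: [-0.1, -0.7, -0.5]
width: 72.0
finger_force: 0.0
```

Request:
{"op": "carry_out", "data": {
  "series": [
    [[0, 0, 1, 0], [0, 0, 2, 0], [0, 0, 2, 0], [0, 0, 2, 0]]
  ]
}}

```text
time: 8.22
tcp_pos: [452.8, -27.1, -1.5]
eef_rot: [[-0.966, 0.26, -0.0], [0.26, 0.966, -0.0], [0.0, -0.0, -1.0]]
ft_force: [-0.8, -0.9, 0.2]
width: 72.1
finger_force: 0.0
```

Request:
{"op": "carry_out", "data": {
  "series": [
    [[0, 0, 1.5, 0], [0, 0, 1.5, 0]]
  ]
}}

```text
time: 8.48
tcp_pos: [452.8, -27.1, -3.1]
eef_rot: [[-0.966, 0.26, -0.0], [0.26, 0.966, -0.0], [0.0, -0.0, -1.0]]
ft_force: [0.2, -0.5, -0.1]
width: 71.9
finger_force: 0.0
```

Request:
{"op": "carry_out", "data": {
  "series": [
    [[0, 0, 0, 0], [0, 0, 0, 0], [0, 0, 0, 0], [0, 0, 0, 0], [0, 0, 0, 0]]
  ],
  "jaw": 50,
  "force": 40
}}

```text
time: 9.1
tcp_pos: [452.7, -27.2, -3.0]
eef_rot: [[-0.966, 0.26, -0.0], [0.26, 0.966, -0.0], [0.0, -0.0, -1.0]]
ft_force: [-0.6, -1.5, 1.8]
width: 58.5
finger_force: 43.2
```

Request:
{"op": "carry_out", "data": {
  "series": [
    [[0, 0, -10, 0], [0, 0, -40, 0], [0, 0, -60, 0], [0, 0, -60, 0]]
  ]
}}

```text
time: 9.6
tcp_pos: [453.3, -27.3, 57.6]
eef_rot: [[-0.965, 0.261, 0.002], [0.261, 0.965, 0.0], [-0.002, 0.001, -1.0]]
ft_force: [1.1, -0.5, -4.0]
width: 58.3
finger_force: 45.4
```

Request:
{"op": "carry_out", "data": {
  "series": [
    [[0, 10, -50, 0], [-7, 60, -100, 3], [-14, 110, -143, 6], [-20, 160, -143, 9], [-26, 210, -143, 12.2]]
  ]
}}

```text
time: 10.22
tcp_pos: [533.8, 170.4, 199.6]
eef_rot: [[-0.887, 0.461, 0.002], [0.461, 0.887, -0.0], [-0.002, 0.0, -1.0]]
ft_force: [0.5, -0.6, -4.9]
width: 58.7
finger_force: 47.9
```

Run:
```python
from h import *
show((599.4,329.9,200),(599.4,329.9,87))
```

```text
tcp [533.8 170.4 199.6] th 152.55 j [  7.  31. -44. 113.  30.  47.   9.] t 10.225 F [ 0.5 -0.6 -4.9] w 58.7 47.892202734947205
shift [ 15.3 171.7  -0.3]
shift [ 15.5 171.7 112.7]
```

Request:
{"op": "carry_out", "data": {
  "series": [
    [[5, 60, 0, 0], [10, 120, 0, 0], [16, 173, 0, 0], [16, 173, 0, 0], [16, 173, 0, 0]]
  ]
}}

```text
time: 10.85
tcp_pos: [597.2, 329.2, 197.7]
eef_rot: [[-0.889, 0.458, -0.002], [0.458, 0.889, -0.003], [0.0, -0.003, -1.0]]
ft_force: [0.3, -0.1, -4.7]
width: 58.5
finger_force: 47.9
```

Request:
{"op": "carry_out", "data": {
  "series": [
    [[0, 0, 40, 0], [0, 0, 80, 0], [0, 0, 100, 0], [0, 0, 100, 0], [0, 0, 100, 0]]
  ]
}}

```text
time: 11.48
tcp_pos: [598.4, 330.3, 101.3]
eef_rot: [[-0.889, 0.459, 0.002], [0.459, 0.889, 0.001], [-0.001, 0.002, -1.0]]
ft_force: [0.8, 0.5, -3.7]
width: 58.4
finger_force: 47.9
```

Run:
```python
from h import *
show((599.4,329.9,87))
C,im=snap("side","x"); C,im=snap("scene","s2")
cv2.imwrite("pics/s2c.png",cv2.resize(im[120:270,320:520],(800,600),interpolation=cv2.INTER_CUBIC))
```

```text
tcp [598.4 330.3 101.3] th 152.69 j [-11.  45. -38. 102.  36.  46.  -3.] t 11.475 F [ 0.8  0.5 -3.7] w 58.4 47.92687118053436
shift [-1.1  0.1 14.3]
```

View pics/s2c.png

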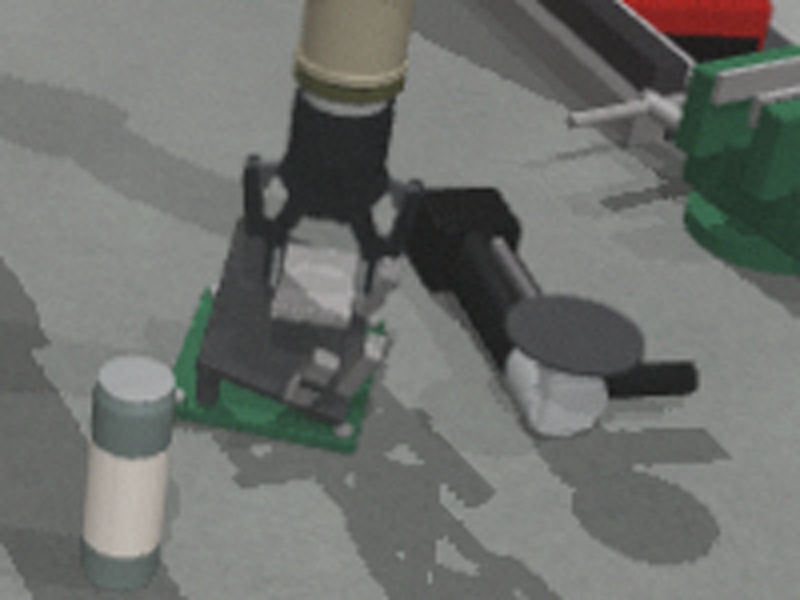

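The crop shows the plate (320,285) held level over the deck, between the blocks at (325,370) and (385,285). I'll lower it.

Request:
{"op": "carry_out", "data": {
  "series": [
    [[0, 0, 6, 0], [0, 0, 12, 0], [0, 0, 12, 0], [0, 0, 12, 0]]
  ]
}}

```text
time: 12.08
tcp_pos: [597.6, 330.0, 87.9]
eef_rot: [[-0.889, 0.458, -0.0], [0.458, 0.889, -0.0], [0.0, -0.0, -1.0]]
ft_force: [-0.7, -1.0, -4.2]
width: 58.9
finger_force: 47.9
```

Request:
{"op": "carry_out", "data": {
  "series": [
    [[0, 0, 2, 0], [0, 0, 4, 0], [0, 0, 4, 0], [0, 0, 4, 0]]
  ],
  "force": 20
}}

```text
time: 12.58
tcp_pos: [598.0, 330.2, 84.2]
eef_rot: [[-0.889, 0.459, 0.001], [0.459, 0.889, 0.0], [-0.0, 0.001, -1.0]]
ft_force: [2.5, 0.8, -1.6]
width: 58.7
finger_force: 48.1
```

Request:
{"op": "carry_out", "data": {
  "series": [
    [[0, 0, 1.5, 0], [0, 0, 3, 0], [0, 0, 3, 0], [0, 0, 3, 0]]
  ]
}}

```text
time: 13.08
tcp_pos: [597.5, 329.9, 80.8]
eef_rot: [[-0.889, 0.458, -0.0], [0.458, 0.889, -0.0], [0.0, -0.0, -1.0]]
ft_force: [0.6, 0.3, -1.7]
width: 58.8
finger_force: 47.5
```

Request:
{"op": "carry_out", "data": {
  "series": [
    [[0, 0, 1.5, 0], [0, 0, 3, 0], [0, 0, 3, 0], [0, 0, 3, 0]]
  ]
}}

```text
time: 13.58
tcp_pos: [597.6, 329.9, 77.9]
eef_rot: [[-0.889, 0.458, -0.0], [0.458, 0.889, -0.0], [0.0, -0.0, -1.0]]
ft_force: [1.0, -0.1, -2.2]
width: 58.4
finger_force: 47.0
```

Request:
{"op": "carry_out", "data": {
  "series": [
    [[0, 0, 0, 0], [0, 0, 0, 0], [0, 0, 0, 0], [0, 0, 0, 0], [0, 0, 0, 0]]
  ],
  "jaw": 85
}}

```text
time: 14.2
tcp_pos: [597.7, 329.9, 78.0]
eef_rot: [[-0.889, 0.458, -0.0], [0.458, 0.889, -0.0], [0.0, -0.0, -1.0]]
ft_force: [0.6, 0.6, -0.6]
width: 85.2
finger_force: 0.0
```

Request:
{"op": "carry_out", "data": {
  "series": [
    [[0, 0, -30, 0], [0, 0, -80, 0], [0, 0, -130, 0], [0, 0, -180, 0], [0, 0, -200, 0]]
  ]
}}

```text
time: 14.82
tcp_pos: [598.2, 330.8, 281.3]
eef_rot: [[-0.889, 0.458, 0.003], [0.458, 0.889, 0.002], [-0.002, 0.003, -1.0]]
ft_force: [0.6, 0.6, 0.3]
width: 85.2
finger_force: 0.0
```

Run:
```python
from h import *
show()
C,im=snap("wrist","w4"); np.save("w4.npy",np.array(C,dtype=object),allow_pickle=True)
D=np.load("deck.npy");R=deckR(D[2]);o=np.array([D[0],D[1],34])
print(proj(C,o+np.array([(0,0,10),(100,0,10),(100,60,10),(0,60,10)])@R.T).round(1).tolist())
c=proj(C,[o+R@[50,30,10]])[0]; print(c); x0,y0=[int(max(0,v)) for v in (c[0]-85,c[1]-64)]
print(x0,y0);cv2.imwrite("pics/w4c.png",cv2.resize(im[y0:y0+128,x0:x0+170],None,fx=4.5,fy=4.5,interpolation=cv2.INTER_CUBIC))
```

```text
tcp [598.2 330.8 281.3] th 152.71 j [ -7.  35. -44.  93.  26.  63.   5.] t 14.825 F [0.6 0.6 0.3] w 85.2 0.0
[[342.8, 206.4], [352.1, 126.3], [293.8, 131.2], [292.8, 214.1]]
[320.81529279 172.5999904 ]
235 108
```

View pics/w4c.png

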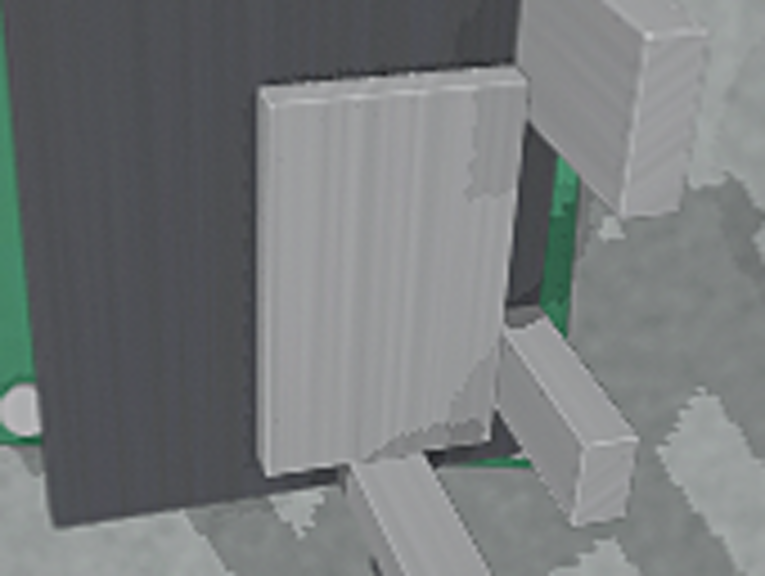

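The plate lies home, its corners within about 1 px of prediction (bottom-right at (490,440), top-right at (525,80)). Next is the marked plate.

Request:
{"op": "carry_out", "data": {
  "series": [
    [[-10, -56, 8, 0], [-20, -112, 16, 0], [-29, -167, 24, 0], [-39, -223, 32, 0], [-49, -278, 39, 0]]
  ]
}}

```text
time: 15.5
tcp_pos: [512.4, 58.3, 237.5]
eef_rot: [[-0.889, 0.459, -0.002], [0.459, 0.889, -0.0], [0.002, -0.001, -1.0]]
ft_force: [0.9, -1.0, -1.3]
width: 85.0
finger_force: 0.0
```

Request:
{"op": "carry_out", "data": {
  "series": [
    [[-10, -56, 8, -6], [-20, -112, 16, -12], [-29, -167, 24, -18], [-39, -223, 32, -25], [-48, -278, 39, -25.3]]
  ]
}}

```text
time: 16.12
tcp_pos: [427.4, -210.3, 198.6]
eef_rot: [[-0.999, 0.033, -0.001], [0.033, 0.999, 0.001], [0.001, 0.001, -1.0]]
ft_force: [0.8, -1.5, -1.1]
width: 85.3
finger_force: 0.0
```

Request:
{"op": "carry_out", "data": {
  "series": [
    [[0, 0, 0, 0], [0, 0, 0, 0]]
  ]
}}

```text
time: 16.38
tcp_pos: [428.7, -208.2, 199.4]
eef_rot: [[-0.999, 0.035, -0.001], [0.035, 0.999, 0.001], [0.001, 0.001, -1.0]]
ft_force: [0.1, 1.0, 0.4]
width: 85.2
finger_force: 0.0
```

```bash
cat > crosses.py <<'E'
from h import *
def find(C,im,ctr,plane_pt,n=(0,0,1),rad=90):
    g=cv2.cvtColor(im,cv2.COLOR_BGR2GRAY); sat=cv2.cvtColor(im,cv2.COLOR_BGR2HSV)[...,1]
    bh=cv2.morphologyEx(g,cv2.MORPH_BLACKHAT,np.ones((9,9)))
    m=((bh>35)&(sat<70)).astype(np.uint8); m=cv2.dilate(m,np.ones((3,3)))
    k,_,st,ce=cv2.connectedComponentsWithStats(m); out=[]
    for i in range(1,k):
        x,y,w,h,a=st[i]
        if a<15 or max(w,h)>50: continue
        P=plane(C,[(x+w/2-.5,y+h/2-.5)],plane_pt,n)[0]
        if np.linalg.norm(P-ctr)<rad: out.append(P); print("blob",(x+w/2,y+h/2),w,h,a,P.round(1))
    return out
E
python3 - <<'E'
from crosses import *
show((429,-209.5,100)); C,im=snap("wrist","w5")
find(C,im,np.array([429,-209.5,10]),(0,0,10),rad=120)
E
```

```text
tcp [ 428.7 -208.2  199.4] th 177.98 j [ 58.  28. -53. 123.  33.  44.  71.] t 16.375 F [0.1 1.  0.4] w 85.2 0.0
shift [-0.4 -1.4 99.4]
blob (np.float64(294.0), np.float64(119.5)) 14 3 42 [ 375.6 -230.5   10. ]
blob (np.float64(284.5), np.float64(131.5)) 3 15 45 [ 386.5 -240.2   10. ]
blob (np.float64(298.5), np.float64(143.5)) 17 17 129 [ 398.5 -227.4   10. ]
blob (np.float64(333.5), np.float64(144.0)) 17 18 134 [ 400.2 -193.6   10. ]
blob (np.float64(285.5), np.float64(195.0)) 3 14 42 [ 449.5 -243.    10. ]
blob (np.float64(315.5), np.float64(197.0)) 17 16 127 [ 452.6 -212.9   10. ]
```

Request:
{"op": "carry_out", "data": {
  "series": [
    [[0.6, -3, 50, 0.4], [0.6, -3, 100, 0.4], [0.6, -3, 150, 0.4], [0.6, -3, 185, 0.4], [0.6, -3, 190, 0.4]]
  ],
  "jaw": 76
}}

```text
time: 17.05
tcp_pos: [428.3, -209.3, 8.5]
eef_rot: [[-0.999, 0.037, -0.003], [0.037, 0.999, 0.001], [0.003, 0.001, -1.0]]
ft_force: [0.0, 0.3, 0.3]
width: 75.6
finger_force: 0.0
```

Request:
{"op": "carry_out", "data": {
  "series": [
    [[0, 0, 3, 0], [0, 0, 6, 0], [0, 0, 9, 0], [0, 0, 11, 0], [0, 0, 11.5, 0]]
  ],
  "jaw": 72
}}

```text
time: 17.68
tcp_pos: [428.2, -211.8, -1.4]
eef_rot: [[-0.999, 0.042, 0.0], [0.042, 0.999, -0.0], [-0.0, -0.0, -1.0]]
ft_force: [0.1, 0.5, 0.1]
width: 71.8
finger_force: 0.0
```

Request:
{"op": "carry_out", "data": {
  "series": [
    [[0, 0, 0, 0], [0, 0, 0.5, 0], [0, 0, 0.5, 0]]
  ]
}}

```text
time: 18.05
tcp_pos: [428.2, -211.6, -2.0]
eef_rot: [[-0.999, 0.042, -0.0], [0.042, 0.999, 0.0], [0.0, 0.0, -1.0]]
ft_force: [-0.7, -0.2, -0.8]
width: 72.1
finger_force: 0.0
```

Request:
{"op": "carry_out", "data": {
  "series": [
    [[0, 0, 1, 0], [0, 0, 1, 0]]
  ]
}}

```text
time: 18.3
tcp_pos: [428.2, -211.6, -3.1]
eef_rot: [[-0.999, 0.042, -0.0], [0.042, 0.999, 0.0], [0.0, 0.0, -1.0]]
ft_force: [-0.2, 0.2, -0.9]
width: 72.0
finger_force: 0.0
```

Request:
{"op": "carry_out", "data": {
  "series": [
    [[0, 0, 0, 0], [0, 0, 0, 0], [0, 0, 0, 0], [0, 0, 0, 0], [0, 0, 0, 0]]
  ],
  "jaw": 50,
  "force": 40
}}

```text
time: 18.92
tcp_pos: [428.2, -211.6, -3.0]
eef_rot: [[-0.999, 0.042, -0.0], [0.042, 0.999, -0.0], [0.0, -0.0, -1.0]]
ft_force: [0.1, 0.7, 1.5]
width: 58.9
finger_force: 43.4
```

Request:
{"op": "carry_out", "data": {
  "series": [
    [[0, 0, -10, 0], [0, 0, -50, 0], [0, 0, -110, 0], [0, 0, -170, 0], [0, 0, -200, 0]]
  ]
}}

```text
time: 19.55
tcp_pos: [428.2, -211.7, 199.3]
eef_rot: [[-0.999, 0.042, 0.001], [0.042, 0.999, -0.001], [-0.001, -0.001, -1.0]]
ft_force: [0.1, -0.7, -6.2]
width: 58.4
finger_force: 46.9
```

Request:
{"op": "carry_out", "data": {
  "series": [
    [[0, 0, 0, 6], [0, 0, 0, 12], [0, 0, 0, 18], [0, 0, 0, 24.9], [0, 0, 0, 24.9]]
  ]
}}

```text
time: 20.18
tcp_pos: [427.5, -211.5, 196.6]
eef_rot: [[-0.889, 0.458, -0.001], [0.458, 0.889, -0.0], [0.001, -0.001, -1.0]]
ft_force: [-0.2, -0.2, -4.5]
width: 58.2
finger_force: 47.0
```

Run:
```python
from h import *
show((599.4,329.9,200))
```

```text
tcp [ 427.5 -211.5  196.6] th 152.76 j [ 52.  26. -44. 124.  28.  41.  52.] t 20.175 F [-0.2 -0.2 -4.5] w 58.2 46.96105241775513
shift [ 95.  560.1  -3.7]
```

Request:
{"op": "carry_out", "data": {
  "series": [
    [[9, 56, 0, 0], [18, 112, 0, 0], [28, 168, 0, 0], [37, 224, 0, 0], [46, 280, 0, 0]]
  ]
}}

```text
time: 20.8
tcp_pos: [515.8, 59.7, 196.6]
eef_rot: [[-0.89, 0.456, -0.001], [0.456, 0.89, -0.0], [0.001, -0.001, -1.0]]
ft_force: [1.1, -0.7, -5.0]
width: 58.6
finger_force: 47.0
```

Request:
{"op": "carry_out", "data": {
  "series": [
    [[9, 56, 0, 0], [18, 112, 0, 0], [28, 168, 0, 0], [37, 224, 0, 0], [46.5, 282.5, 0, 0]]
  ]
}}

```text
time: 21.42
tcp_pos: [604.2, 331.6, 195.9]
eef_rot: [[-0.89, 0.456, -0.001], [0.456, 0.89, -0.001], [0.001, -0.002, -1.0]]
ft_force: [0.5, -0.1, -5.8]
width: 58.5
finger_force: 47.0
```

Request:
{"op": "carry_out", "data": {
  "series": [
    [[0, 0, 0, 0], [0, 0, 30, 0], [0, 0, 60, 0], [0, 0, 80, 0], [0, 0, 80, 0]]
  ]
}}

```text
time: 22.05
tcp_pos: [603.2, 329.5, 115.1]
eef_rot: [[-0.889, 0.458, -0.003], [0.458, 0.889, -0.002], [0.002, -0.003, -1.0]]
ft_force: [0.0, 0.5, -4.8]
width: 58.4
finger_force: 47.3
```

Run:
```python
from h import *
show((602.5,331,94))
```

```text
tcp [603.2 329.5 115.1] th 152.75 j [-11.  44. -37. 100.  34.  48.  -1.] t 22.05 F [ 0.   0.5 -4.8] w 58.4 47.256234884262085
shift [ 1.3  1.1 21.1]
```

Request:
{"op": "carry_out", "data": {
  "series": [
    [[0.5, 0, 8, 0], [1, 0, 16, 0], [1, 0, 21, 0], [1, 0, 21, 0]]
  ]
}}

```text
time: 22.55
tcp_pos: [602.9, 331.0, 95.7]
eef_rot: [[-0.889, 0.458, -0.0], [0.458, 0.889, -0.0], [0.0, -0.0, -1.0]]
ft_force: [-0.0, -0.7, -4.7]
width: 58.5
finger_force: 47.2
```

Request:
{"op": "carry_out", "data": {
  "series": [
    [[0, 0, 2, 0], [0, 0, 4, 0], [0, 0, 4, 0], [0, 0, 4, 0]]
  ]
}}

```text
time: 23.05
tcp_pos: [603.1, 331.2, 92.0]
eef_rot: [[-0.889, 0.458, 0.0], [0.458, 0.889, 0.0], [-0.0, 0.0, -1.0]]
ft_force: [-0.0, -0.3, -4.5]
width: 58.6
finger_force: 47.3
```

Request:
{"op": "carry_out", "data": {
  "series": [
    [[0, 0, 2, 0], [0, 0, 3, 0], [0, 0, 3, 0]]
  ]
}}

```text
time: 23.42
tcp_pos: [603.2, 331.4, 89.2]
eef_rot: [[-0.889, 0.458, 0.0], [0.458, 0.889, 0.0], [-0.0, 0.0, -1.0]]
ft_force: [-0.2, -0.3, -1.8]
width: 58.3
finger_force: 47.5
```

Request:
{"op": "carry_out", "data": {
  "series": [
    [[0, 0, 1.5, 0], [0, 0, 3, 0], [0, 0, 4.5, 0], [0, 0, 5.5, 0], [0, 0, 5.5, 0]]
  ]
}}

```text
time: 24.05
tcp_pos: [603.0, 331.1, 83.3]
eef_rot: [[-0.889, 0.459, -0.0], [0.459, 0.889, -0.0], [0.0, -0.0, -1.0]]
ft_force: [0.9, -0.0, -2.9]
width: 58.7
finger_force: 46.3
```

Request:
{"op": "carry_out", "data": {
  "series": [
    [[0, 0, 0, 0], [0, 0, 0, 0], [0, 0, 0, 0], [0, 0, 0, 0], [0, 0, 0, 0]]
  ],
  "jaw": 85
}}

```text
time: 24.68
tcp_pos: [603.1, 331.2, 83.5]
eef_rot: [[-0.889, 0.459, -0.0], [0.459, 0.889, 0.0], [0.0, 0.0, -1.0]]
ft_force: [-0.4, 1.7, -0.1]
width: 85.2
finger_force: 0.0
```

Request:
{"op": "carry_out", "data": {
  "series": [
    [[0, 0, -30, 0], [0, 0, -80, 0], [0, 0, -130, 0], [0, 0, -180, 0], [0, 0, -200, 0]]
  ]
}}

```text
time: 25.3
tcp_pos: [603.6, 332.0, 286.8]
eef_rot: [[-0.889, 0.459, 0.003], [0.459, 0.889, 0.002], [-0.002, 0.004, -1.0]]
ft_force: [0.0, 0.1, -0.5]
width: 85.1
finger_force: 0.0
```

Request:
{"op": "carry_out", "data": {
  "series": [
    [[0, 0, 0, 0], [0, 0, 0, 0]]
  ]
}}

```text
time: 25.55
tcp_pos: [602.6, 330.4, 281.6]
eef_rot: [[-0.889, 0.459, -0.002], [0.459, 0.889, -0.002], [0.001, -0.002, -1.0]]
ft_force: [0.2, 0.4, -0.5]
width: 85.1
finger_force: 0.0
```

Run:
```python
from crosses import *
show()
C,im=snap("wrist","w6"); np.save("w6.npy",np.array(C,dtype=object),allow_pickle=True)
D=np.load("deck.npy");R=deckR(D[2]);o=np.array([D[0],D[1],34])
P=o+np.array([(25,30,20),(78,13,20),(78,47,20)])@R.T; print(P.round(1).tolist(),proj(C,P).round(1).tolist())
find(C,im,o+R@[50,30,20],o+R@[0,0,20],R[:,2],70)
print(proj(C,o+np.array([(0,0,20),(100,0,20),(100,60,20),(0,60,20)])@R.T).round(1).tolist())
c=proj(C,[o+R@[50,30,10]])[0]; x0,y0=[int(max(0,v)) for v in (c[0]-85,c[1]-64)]
print(x0,y0);cv2.imwrite("pics/w6c.png",cv2.resize(im[y0:y0+128,x0:x0+170],None,fx=4.5,fy=4.5,interpolation=cv2.INTER_CUBIC))
```

```text
tcp [602.6 330.4 281.6] th 152.71 j [ -8.  35. -42.  92.  25.  64.   6.] t 25.55 F [ 0.2  0.4 -0.5] w 85.1 0.0
[[628.5, 320.2, 69.3], [592.1, 360.3, 82.3], [579.0, 330.6, 92.5]] [[322.0, 194.0], [341.1, 148.2], [308.4, 151.4]]
blob (np.float64(358.0), np.float64(144.0)) 10 20 113 [595.9 377.1  78.2]
blob (np.float64(342.5), np.float64(148.0)) 15 16 118 [591.9 361.3  82.2]
blob (np.float64(309.5), np.float64(151.5)) 17 15 121 [578.8 331.3  92.5]
blob (np.float64(352.0), np.float64(171.5)) 4 5 18 [620.6 359.3  68.3]
blob (np.float64(354.0), np.float64(180.0)) 10 8 49 [631.  357.2  63.4]
blob (np.float64(362.0), np.float64(181.5)) 4 5 16 [637.5 364.2  59.3]
blob (np.float64(349.5), np.float64(187.5)) 3 5 15 [636.8 349.2  61.6]
blob (np.float64(323.5), np.float64(194.0)) 15 14 105 [628.5 321.4  69.2]
blob (np.float64(357.5), np.float64(195.0)) 5 6 18 [650.4 353.2  54.3]
blob (np.float64(346.5), np.float64(205.5)) 17 11 106 [656.  336.8  53.7]
blob (np.float64(294.0), np.float64(211.5)) 6 9 38 [630.4 284.7  72.9]
blob (np.float64(334.5), np.float64(214.5)) 7 11 44 [659.2 320.   54.2]
blob (np.float64(311.5), np.float64(216.0)) 9 8 48 [646.2 297.5  63.5]
[[345.8, 208.7], [355.5, 126.7], [295.8, 131.6], [294.6, 216.5]]
235 105
```

View pics/w6c.png

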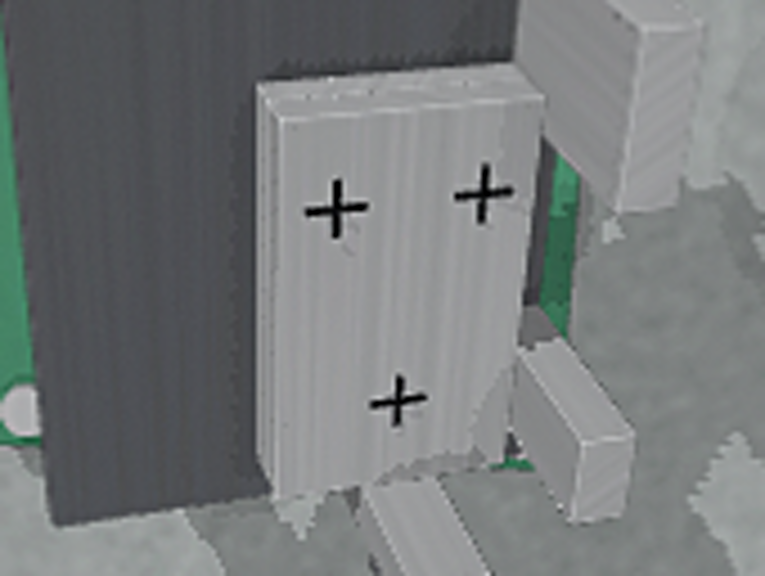

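Both plates are home. The crosses read at (323.5,194), (342.5,148) and (309.5,151.5), within 1.5 px of where a homed plate's marks would be. Now I'll locate the punch, the purple fake and the box section.

Run:
```python
from h import *
C=np.load("w1.npy",allow_pickle=True); im=cv2.imread("pics/w1.png")
hsv=cv2.cvtColor(im,cv2.COLOR_BGR2HSV)
def big(m):
    k,_,st,ce=cv2.connectedComponentsWithStats(m.astype(np.uint8)); i=1+st[1:,4].argmax(); return st[i],ce[i]
br=(hsv[...,0]<15)&(hsv[...,1]>100)&(hsv[...,2]<190)
s,c=big(br); print("brown",s,c)
pu=(hsv[...,0]>130)&(hsv[...,0]<160)&(hsv[...,1]>100); s,c=big(pu); print("purple",s,c)
ys,xs=np.where(pu); i=xs.argmin(); j=xs.argmax(); print((xs[i],ys[i]),(xs[j],ys[j]))
print("cap at z160",onz(C,[(542,215)],158),"collar z83",onz(C,[(514,202)],82))
print("purple low tip z0",onz(C,[(xs[i],ys[i])],0),"top",onz(C,[(xs[j],ys[j])],150))
print("box top corners z160",onz(C,[(606,82),(607,129),(569,127),(568,87)],160).round())
cv2.imwrite("pics/pu.png",cv2.resize(im[70:240,440:640],(800,680),interpolation=cv2.INTER_CUBIC)[:600])
S=cal("scene"); print(proj(S,onz(C,[(542,215)],158)))
```

```text
brown [466 166  46  56 673] [486.6077266  186.53937593]
purple [542 136  50  70 808] [567.13490099 167.98267327]
(np.int64(197), np.int64(299)) (np.int64(591), np.int64(138))
cap at z160 [[ 532.10837624 -430.90213193  158.        ]] collar z83 [[ 530.40099293 -433.9809623    82.        ]]
purple low tip z0 [[100.54836437 -14.18602104   0.        ]] top [[ 654.1745156  -442.35891385  150.        ]]
box top corners z160 [[ 722. -413.  160.]
 [ 672. -449.  160.]
 [ 650. -397.  160.]
 [ 693. -368.  160.]]
[[148.1331351  188.50554796]]
```

View pics/pu.png

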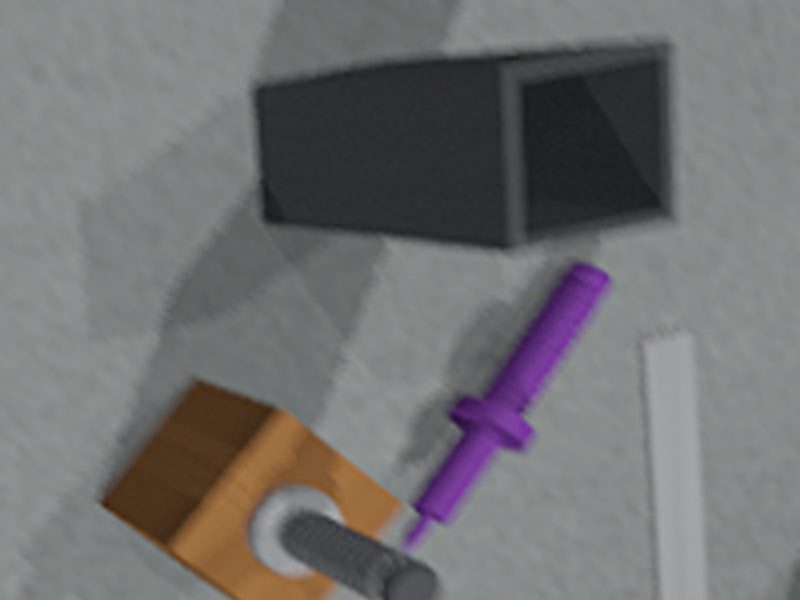

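The crop shows the purple fake lying flat on the bench (490,420). The true punch stands in the wooden block, collar at (297,530) and cap at (412,580), so its axis is about (531,-432.5).

Request:
{"op": "carry_out", "data": {
  "series": [
    [[-22, -55, 0, 0], [-44, -110, 0, 0], [-66, -164, 0, 0], [-88, -219, 0, 0], [-110, -274, 0, 0]]
  ]
}}

```text
time: 26.22
tcp_pos: [574.3, 35.1, 281.9]
eef_rot: [[-0.889, 0.458, -0.002], [0.458, 0.889, 0.0], [0.002, -0.001, -1.0]]
ft_force: [1.3, 0.3, -0.1]
width: 85.3
finger_force: 0.0
```

Request:
{"op": "carry_out", "data": {
  "series": [
    [[-22, -55, 0, 0], [-44, -110, 0, 0], [-66, -164, 0, 0], [-88, -219, 0, 0], [-110, -274, 0, 0]]
  ],
  "jaw": 60
}}

```text
time: 26.85
tcp_pos: [546.4, -258.6, 282.0]
eef_rot: [[-0.889, 0.458, -0.002], [0.458, 0.889, 0.001], [0.002, 0.0, -1.0]]
ft_force: [-0.2, -0.1, 0.3]
width: 60.0
finger_force: 0.0
```

Request:
{"op": "carry_out", "data": {
  "series": [
    [[-22, -55, 0, 0], [-44, -110, 0, 0], [-66, -164, 0, 0], [-66, -164, 0, 0], [-66, -164, 0, 0]]
  ]
}}

```text
time: 27.48
tcp_pos: [530.4, -432.1, 281.9]
eef_rot: [[-0.889, 0.458, -0.001], [0.458, 0.889, 0.002], [0.002, 0.001, -1.0]]
ft_force: [-0.2, 0.5, -0.5]
width: 60.2
finger_force: 0.0
```

Run:
```python
from h import *
show((531,-432.5,190))
C,im=snap("wrist","w7"); np.save("w7.npy",np.array(C,dtype=object),allow_pickle=True)
print(proj(C,[(531,-432.5,160),(531,-432.5,83)]))
hsv=cv2.cvtColor(im,cv2.COLOR_BGR2HSV)
br=((hsv[...,0]<15)&(hsv[...,1]>100)&(hsv[...,2]<200)).astype(np.uint8)
k,_,st,ce=cv2.connectedComponentsWithStats(br); i=1+st[1:,4].argmax(); print(st[i],ce[i])
x0,y0=max(0,st[i][0]-30),max(0,st[i][1]-30)
c=im[y0:y0+150,x0:x0+200]; print(x0,y0); cv2.imwrite("pics/w7c.png",cv2.resize(c,None,fx=4,fy=4,interpolation=cv2.INTER_CUBIC))
```

```text
tcp [ 530.4 -432.1  281.9] th 152.71 j [ 60.  34. -42.  92.  25.  63.  75.] t 27.475 F [-0.2  0.5 -0.5] w 60.2 0.0
shift [-0.9 -0.3 91.9]
[[318.66703557 190.04654326]
 [318.50220508 171.92775879]]
[272 126  66  30 245] [308.41632653 137.42040816]
242 96
```

View pics/w7c.png

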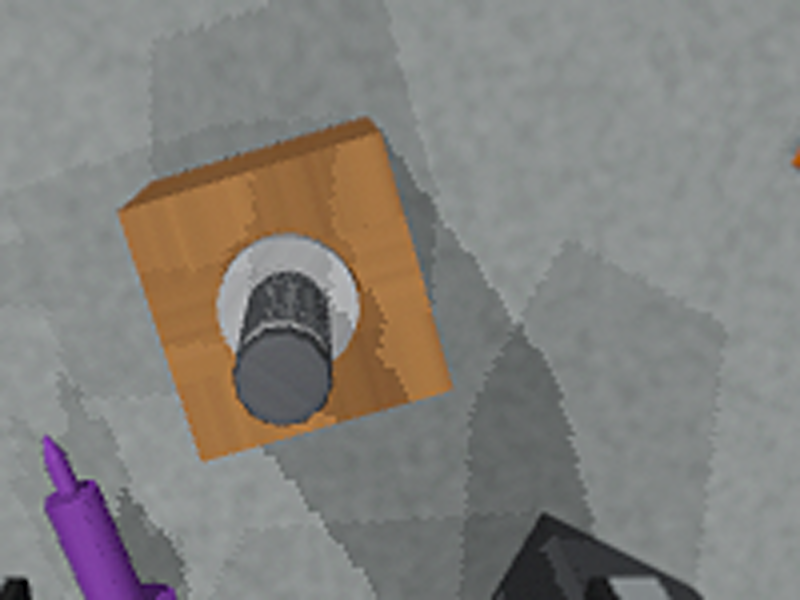

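The punch is seen from above: cap centre at crop (283,377), i.e. full-image (312.8,190.2), and collar centre (288,305), i.e. (314,172.3). The barrel is about 4.5 mm off my estimate.

Run:
```python
from h import *
C=np.load("w7.npy",allow_pickle=True)
print(onz(C,[(312.75-.1,190.1)],160),onz(C,[(313.9,172.2)],83),onz(C,[(272.1,148.6),(336.5,128.6),(354.8,193.2),(293,211)],75).mean(0))
show()
```

```text
[[ 528.83943133 -436.78370037  160.        ]] [[ 529.10715092 -436.78217079   83.        ]] [ 529.50935201 -436.85506127   75.        ]
tcp [ 530.9 -431.3  282.4] th 152.8 j [ 60.  34. -42.  92.  25.  63.  75.] t 27.525 F [ 0.3 -0.3 -0.4] w 59.8 0.0
```

Request:
{"op": "carry_out", "data": {
  "series": [
    [[-0.7, -5.4, 30, 0], [-0.7, -5.4, 60, 0], [-0.7, -5.4, 100, 0], [-0.7, -5.4, 140, 0], [-0.7, -5.4, 170, 0]]
  ],
  "jaw": 60
}}

```text
time: 28.15
tcp_pos: [529.2, -435.6, 111.9]
eef_rot: [[-0.89, 0.456, -0.001], [0.456, 0.89, 0.001], [0.001, 0.001, -1.0]]
ft_force: [-0.0, 0.4, 0.2]
width: 60.0
finger_force: 0.0
```

Request:
{"op": "carry_out", "data": {
  "series": [
    [[0, 0, 14, 0], [0, 0, 14, 0], [0, 0, 14, 0]]
  ]
}}

```text
time: 28.52
tcp_pos: [529.8, -437.8, 100.8]
eef_rot: [[-0.889, 0.458, 0.001], [0.458, 0.889, -0.001], [-0.002, -0.0, -1.0]]
ft_force: [-0.3, -0.2, -0.1]
width: 60.3
finger_force: 0.0
```

Run:
```python
from h import *
show((529,-436.8,98))
```

```text
tcp [ 529.8 -437.8  100.8] th 152.74 j [ 56.  44. -35. 101.  34.  46.  67.] t 28.525 F [-0.3 -0.2 -0.1] w 60.3 0.0
shift [1.2 0.5 2.8]
```

Close on the barrel and lift.

Request:
{"op": "carry_out", "data": {
  "series": [
    [[1, 0.5, 2, 0], [1, 0.5, 2, 0], [1, 0.5, 2, 0], [1, 0.5, 2, 0]]
  ]
}}

```text
time: 29.02
tcp_pos: [528.3, -437.0, 97.6]
eef_rot: [[-0.889, 0.459, 0.0], [0.459, 0.889, -0.0], [-0.0, -0.0, -1.0]]
ft_force: [-0.1, 0.0, -0.5]
width: 60.0
finger_force: 0.0
```

Request:
{"op": "carry_out", "data": {
  "series": [
    [[0, 0, 0, 0], [0, 0, 0, 0], [0, 0, 0, 0], [0, 0, 0, 0], [0, 0, 0, 0]]
  ],
  "jaw": 5,
  "force": 60
}}

```text
time: 29.65
tcp_pos: [528.4, -436.9, 97.6]
eef_rot: [[-0.889, 0.458, 0.0], [0.458, 0.889, 0.0], [-0.0, 0.0, -1.0]]
ft_force: [0.1, 0.0, 2.2]
width: 18.7
finger_force: 57.9
```

Request:
{"op": "carry_out", "data": {
  "series": [
    [[0, 0, 0, 0], [0, 0, 0, 0], [0, 0, 0, 0], [0, 0, 0, 0]]
  ]
}}

```text
time: 30.15
tcp_pos: [528.4, -436.9, 97.6]
eef_rot: [[-0.889, 0.458, 0.0], [0.458, 0.889, -0.0], [-0.0, 0.0, -1.0]]
ft_force: [-0.4, 2.2, 3.2]
width: 18.6
finger_force: 57.9
```

Run:
```python
from h import *
show((529,-436.8,98))
```

```text
tcp [ 528.4 -436.9   97.6] th 152.71 j [ 56.  44. -35. 101.  35.  45.  67.] t 30.15 F [-0.4  2.2  3.2] w 18.6 57.9099315404892
shift [-0.5  0.4 -0.4]
```

Request:
{"op": "carry_out", "data": {
  "series": [
    [[0, 0, -20, 0], [0, 0, -70, 0], [0, 0, -120, 0], [0, 0, -170, 0], [0, 0, -200, 0]]
  ]
}}

```text
time: 30.78
tcp_pos: [528.6, -437.0, 301.4]
eef_rot: [[-0.889, 0.458, 0.002], [0.458, 0.889, -0.002], [-0.003, -0.001, -1.0]]
ft_force: [1.0, -0.3, -3.2]
width: 18.6
finger_force: 58.1
```

Request:
{"op": "carry_out", "data": {
  "series": [
    [[15, 42, 0, 0], [35, 97, 0, 0], [55, 152, 0, 0], [74, 207, 0, 0], [94, 262, 0, 0]]
  ]
}}

```text
time: 31.4
tcp_pos: [564.6, -159.3, 298.5]
eef_rot: [[-0.889, 0.459, 0.0], [0.459, 0.889, -0.001], [-0.001, -0.0, -1.0]]
ft_force: [0.9, 0.2, -3.2]
width: 18.8
finger_force: 58.3
```

Request:
{"op": "carry_out", "data": {
  "series": [
    [[20, 55, 0, 0], [40, 110, 0, 0], [59, 166, 0, 0], [79, 221, 0, 0], [99, 276, 0, 0]]
  ]
}}

```text
time: 32.02
tcp_pos: [603.3, 131.2, 298.5]
eef_rot: [[-0.889, 0.459, 0.0], [0.459, 0.889, -0.0], [-0.001, -0.0, -1.0]]
ft_force: [1.5, -0.8, -2.6]
width: 18.5
finger_force: 58.3
```

Request:
{"op": "carry_out", "data": {
  "series": [
    [[20, 55, 0, 0], [40, 110, 0, 0], [60, 160, 0, 0], [65, 181, 0, 0], [65, 181, 0, 0]]
  ]
}}

```text
time: 32.65
tcp_pos: [628.1, 321.8, 297.7]
eef_rot: [[-0.89, 0.456, -0.0], [0.456, 0.89, 0.0], [0.001, 0.0, -1.0]]
ft_force: [0.2, -0.1, -1.8]
width: 18.8
finger_force: 58.4
```

Request:
{"op": "carry_out", "data": {
  "series": [
    [[0, 0, 40, 0], [0, 0, 80, 0], [0, 0, 110, 0], [0, 0, 110, 0], [0, 0, 110, 0]]
  ]
}}

```text
time: 33.28
tcp_pos: [629.5, 319.6, 189.1]
eef_rot: [[-0.888, 0.46, 0.001], [0.46, 0.888, 0.0], [-0.001, 0.001, -1.0]]
ft_force: [0.2, 0.5, -2.4]
width: 18.9
finger_force: 58.5
```

Run:
```python
from h import *
show((628.5,320.8,157))
s=monitor.read_state()
C,im=snap("wrist","w8"); np.save("w8.npy",np.array(C,dtype=object),allow_pickle=True)
t=s["tcp_pos"]+s["eef_rot"]@[0,0,87.6]
print("tip",t,proj(C,[t,(628.5,320.8,69.2),(592,360.8,82.3),(578.9,331,92.5)]).round(1).tolist())
cv2.imwrite("pics/w8c.png",cv2.resize(im[80:280,200:440],(720,600),interpolation=cv2.INTER_CUBIC))
```

```text
tcp [629.5 319.6 189.1] th 152.63 j [ -8.  41. -40.  95.  30.  56.   4.] t 33.275 F [ 0.2  0.5 -2.4] w 18.9 58.516355752944946
shift [ 1.5  0.6 32.1]
tip [629.62405666 319.59937586 101.47039087] [[319.1, 200.5], [319.7, 187.5], [346.0, 122.9], [300.0, 126.7]]
```

View pics/w8c.png

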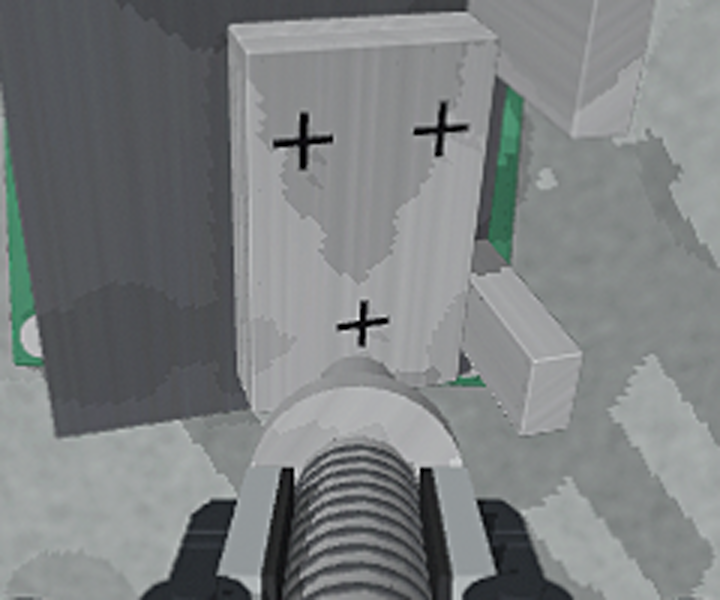

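The punch hovers just behind the single cross. The crosses sit at crop (363,323), (441,130) and (303,140), about 1 px from prediction. Settle, then approach.

Request:
{"op": "carry_out", "data": {
  "series": [
    [[0, 0, 10, 0], [0, 0, 20, 0], [0, 0, 20, 0], [0, 0, 20, 0], [0, 0, 20, 0]]
  ]
}}

```text
time: 33.95
tcp_pos: [628.7, 320.5, 167.7]
eef_rot: [[-0.889, 0.458, 0.0], [0.458, 0.889, 0.0], [-0.0, 0.0, -1.0]]
ft_force: [0.0, -0.0, -1.9]
width: 18.5
finger_force: 58.5
```

Run:
```python
from h import *
show((628.7,321.2,157))
```

```text
tcp [628.7 320.5 167.7] th 152.72 j [ -8.  42. -39.  96.  31.  54.   3.] t 33.95 F [ 0.  -0.  -1.9] w 18.5 58.51628601551056
shift [ 0.3  0.6 10.7]
```

Request:
{"op": "carry_out", "data": {
  "series": [
    [[0.3, 0.6, 3, 0], [0.3, 0.6, 6, 0], [0.3, 0.6, 9, 0], [0.3, 0.6, 9, 0]]
  ]
}}

```text
time: 34.45
tcp_pos: [628.5, 320.8, 158.0]
eef_rot: [[-0.889, 0.458, -0.001], [0.458, 0.889, -0.0], [0.0, -0.001, -1.0]]
ft_force: [-0.7, 0.5, -1.9]
width: 18.8
finger_force: 58.5
```

Request:
{"op": "carry_out", "data": {
  "series": [
    [[0, 0, 2, 0], [0, 0, 4, 0], [0, 0, 5, 0], [0, 0, 6, 0], [0, 0, 6, 0]]
  ]
}}

```text
time: 35.08
tcp_pos: [629.0, 321.3, 152.8]
eef_rot: [[-0.889, 0.458, 0.001], [0.458, 0.889, 0.001], [-0.0, 0.001, -1.0]]
ft_force: [0.9, 0.5, 2.0]
width: 18.9
finger_force: 59.0
```

Request:
{"op": "carry_out", "data": {
  "series": [
    [[0, 0, 1, 0], [0, 0, 3, 0], [0, 0, 5, 0], [0, 0, 5, 0], [0, 0, 5, 0]]
  ]
}}

```text
time: 35.7
tcp_pos: [628.8, 321.2, 147.7]
eef_rot: [[-0.889, 0.459, 0.0], [0.459, 0.889, 0.0], [-0.0, 0.001, -1.0]]
ft_force: [2.0, 2.0, 4.7]
width: 18.4
finger_force: 59.3
```

Request:
{"op": "carry_out", "data": {
  "series": [
    [[0, 0, 0, 0], [0, 0, 0, 0]]
  ]
}}

```text
time: 35.95
tcp_pos: [628.8, 321.2, 147.6]
eef_rot: [[-0.889, 0.458, 0.0], [0.458, 0.889, 0.0], [-0.0, 0.0, -1.0]]
ft_force: [2.1, 2.3, 5.8]
width: 18.3
finger_force: 59.3
```

Request:
{"op": "carry_out", "data": {
  "series": [
    [[0, 0, -15, 0], [0, 0, -50, 0], [25, 9, -60, 0], [50.8, 18.7, -60, 0], [50.8, 18.7, -60, 0]]
  ]
}}

```text
time: 36.58
tcp_pos: [587.9, 363.5, 207.4]
eef_rot: [[-0.891, 0.454, -0.003], [0.454, 0.891, -0.0], [0.003, -0.001, -1.0]]
ft_force: [-0.3, -0.5, -2.3]
width: 18.9
finger_force: 58.7
```

Request:
{"op": "carry_out", "data": {
  "series": [
    [[0, 0, 15, 0], [0, 0, 30, 0], [0, 0, 34, 0], [0, 0, 34, 0], [0, 0, 34, 0]]
  ]
}}

```text
time: 37.2
tcp_pos: [592.3, 361.0, 173.7]
eef_rot: [[-0.889, 0.459, 0.0], [0.459, 0.889, 0.0], [-0.0, 0.0, -1.0]]
ft_force: [-0.7, -0.5, -2.6]
width: 18.7
finger_force: 58.6
```

Run:
```python
from h import *
show((592.2,361.1,161.5))
```

```text
tcp [592.3 361.  173.7] th 152.7 j [-12.  41. -39.  97.  31.  53.  -1.] t 37.2 F [-0.7 -0.5 -2.6] w 18.7 58.61416161060333
shift [ 0.1  0.  12.2]
```

Request:
{"op": "carry_out", "data": {
  "series": [
    [[0, 0, 3, 0], [0, 0, 6, 0], [0, 0, 8, 0], [0, 0, 10, 0], [0, 0, 12, 0]]
  ]
}}

```text
time: 37.83
tcp_pos: [592.6, 361.3, 161.9]
eef_rot: [[-0.889, 0.459, 0.001], [0.459, 0.889, 0.001], [-0.001, 0.001, -1.0]]
ft_force: [1.4, -0.1, 3.8]
width: 18.9
finger_force: 58.8
```

Request:
{"op": "carry_out", "data": {
  "series": [
    [[0, 0, 0.7, 0], [0, 0, 0.7, 0], [0, 0, 0.7, 0], [0, 0, 0.7, 0]]
  ]
}}

```text
time: 38.33
tcp_pos: [592.3, 361.2, 161.0]
eef_rot: [[-0.889, 0.459, 0.001], [0.459, 0.889, 0.001], [-0.0, 0.001, -1.0]]
ft_force: [3.1, 1.4, 5.5]
width: 18.6
finger_force: 59.3
```

Force is about 7.8 N, so it is well in. Next is mark3.

Request:
{"op": "carry_out", "data": {
  "series": [
    [[0, 0, -15, 0], [0, 0, -45, 0], [-1, -20, -55, 0], [-1.8, -32.5, -55, 0], [-1.8, -32.5, -55, 0]]
  ]
}}

```text
time: 38.95
tcp_pos: [578.2, 328.5, 214.8]
eef_rot: [[-0.888, 0.46, -0.002], [0.46, 0.888, -0.003], [0.0, -0.003, -1.0]]
ft_force: [0.6, -0.2, -2.9]
width: 18.9
finger_force: 58.6
```

Request:
{"op": "carry_out", "data": {
  "series": [
    [[0, 0, 15, 0], [0, 0, 30, 0], [0, 0, 32, 0], [0, 0, 32, 0], [0, 0, 32, 0]]
  ]
}}

```text
time: 39.58
tcp_pos: [578.9, 331.6, 184.0]
eef_rot: [[-0.889, 0.458, 0.0], [0.458, 0.889, 0.0], [-0.0, 0.001, -1.0]]
ft_force: [0.5, -0.2, -2.8]
width: 18.5
finger_force: 58.6
```

Run:
```python
from h import *
show((579,331.3,171.4))
```

```text
tcp [578.9 331.6 184. ] th 152.72 j [-10.  38. -40. 100.  30.  52.   0.] t 39.575 F [ 0.5 -0.2 -2.8] w 18.5 58.59797537326813
shift [-0.2 -0.2 12.6]
```

Request:
{"op": "carry_out", "data": {
  "series": [
    [[0, 0, 3, 0], [0, 0, 6, 0], [0, 0, 8, 0], [0, 0, 10, 0], [0, 0, 12, 0]]
  ]
}}

```text
time: 40.2
tcp_pos: [579.2, 331.6, 172.2]
eef_rot: [[-0.889, 0.459, 0.001], [0.459, 0.889, 0.001], [-0.001, 0.001, -1.0]]
ft_force: [1.4, 0.8, 4.3]
width: 18.5
finger_force: 58.9
```

Request:
{"op": "carry_out", "data": {
  "series": [
    [[0, 0, 0.7, 0], [0, 0, 0.7, 0], [0, 0, 0.7, 0], [0, 0, 0.7, 0]]
  ]
}}

```text
time: 40.7
tcp_pos: [579.1, 331.5, 171.3]
eef_rot: [[-0.889, 0.459, 0.001], [0.459, 0.889, 0.001], [-0.0, 0.001, -1.0]]
ft_force: [3.0, 1.7, 4.0]
width: 18.7
finger_force: 59.3
```

Request:
{"op": "carry_out", "data": {
  "series": [
    [[0, 0, -15, 0], [0, 0, -50, 0], [0, 0, -90, 0], [0, 0, -127, 0], [0, 0, -127, 0]]
  ]
}}

```text
time: 41.32
tcp_pos: [578.3, 331.6, 300.8]
eef_rot: [[-0.889, 0.458, 0.002], [0.458, 0.889, 0.001], [-0.001, 0.002, -1.0]]
ft_force: [1.0, 0.1, -3.2]
width: 18.6
finger_force: 58.7
```

Run:
```python
from crosses import *
C,im=snap("wrist","w9")
D=np.load("deck.npy");R=deckR(D[2]);o=np.array([D[0],D[1],34])
find(C,im,o+R@[50,30,20],o+R@[0,0,20],R[:,2],50)
```

```text
blob (np.float64(361.0), np.float64(170.5)) 10 35 173 [603.2 370.4  75.5]
blob (np.float64(349.5), np.float64(166.0)) 15 14 101 [591.6 361.4  82.4]
blob (np.float64(319.0), np.float64(170.0)) 16 14 114 [578.8 331.2  92.5]
blob (np.float64(359.5), np.float64(194.0)) 9 8 43 [629.7 357.4  64.1]
blob (np.float64(355.5), np.float64(201.5)) 3 5 15 [636.3 349.4  61.8]
blob (np.float64(342.0), np.float64(216.0)) 34 32 299 [645.6 327.4  60. ]
```

Request:
{"op": "carry_out", "data": {
  "series": [
    [[-18, -42, 0, 0], [-42, -96, 0, 0], [-65, -150, 0, 0], [-89, -205, 0, 0], [-112, -259, 0, 0]]
  ]
}}

```text
time: 42.0
tcp_pos: [557.7, 47.1, 296.3]
eef_rot: [[-0.889, 0.459, -0.004], [0.459, 0.889, -0.001], [0.003, -0.003, -1.0]]
ft_force: [0.6, 0.1, -2.0]
width: 18.5
finger_force: 58.7
```

Request:
{"op": "carry_out", "data": {
  "series": [
    [[-23.6, -54.3, 0, 0], [-47, -109, 0, 0], [-71, -163, 0, 0], [-94, -217, 0, 0], [-118, -271, 0, 0]]
  ]
}}

```text
time: 42.62
tcp_pos: [538.1, -246.9, 296.3]
eef_rot: [[-0.889, 0.458, -0.004], [0.458, 0.889, 0.001], [0.004, -0.001, -1.0]]
ft_force: [1.4, 0.4, -2.0]
width: 18.4
finger_force: 58.7
```

Request:
{"op": "carry_out", "data": {
  "series": [
    [[-24, -54, 0, 0], [-47, -109, 0, 0], [-70, -160, 0, 0], [-77.2, -176.3, 0, 0], [-77.2, -176.3, 0, 0]]
  ]
}}

```text
time: 43.25
tcp_pos: [526.6, -437.7, 296.0]
eef_rot: [[-0.888, 0.46, -0.003], [0.46, 0.888, 0.003], [0.004, 0.001, -1.0]]
ft_force: [-0.3, 0.5, -2.6]
width: 18.5
finger_force: 58.8
```

Request:
{"op": "carry_out", "data": {
  "series": [
    [[0, 0, 30, 0], [0, 0, 60, 0], [0, 0, 75, 0], [0, 0, 75, 0], [0, 0, 75, 0]]
  ]
}}

```text
time: 43.88
tcp_pos: [528.8, -436.9, 224.3]
eef_rot: [[-0.889, 0.458, 0.001], [0.458, 0.889, -0.001], [-0.001, 0.0, -1.0]]
ft_force: [-0.6, 0.1, -2.0]
width: 18.6
finger_force: 58.8
```

Run:
```python
from h import *
show((528.4,-436.9,97.6))
```

```text
tcp [ 528.8 -436.9  224.3] th 152.75 j [ 59.  37. -40.  96.  27.  57.  73.] t 43.875 F [-0.6  0.1 -2. ] w 18.6 58.84568810462952
shift [  0.5  -0.2 126.7]
```

Request:
{"op": "carry_out", "data": {
  "series": [
    [[0, 0, 20, 0], [0, 0, 40, 0], [0, 0, 52, 0], [0, 0, 52, 0], [0, 0, 52, 0]]
  ]
}}

```text
time: 44.5
tcp_pos: [528.3, -437.4, 171.3]
eef_rot: [[-0.889, 0.458, 0.0], [0.458, 0.889, -0.0], [-0.0, 0.0, -1.0]]
ft_force: [0.7, -0.4, -2.4]
width: 18.8
finger_force: 58.8
```

Request:
{"op": "carry_out", "data": {
  "series": [
    [[0, 0, 10, 0], [0, 0, 20, 0], [0, 0, 30, 0], [0, 0, 40, 0], [0, 0, 40, 0]]
  ]
}}

```text
time: 45.12
tcp_pos: [527.5, -437.1, 129.9]
eef_rot: [[-0.889, 0.458, -0.001], [0.458, 0.889, 0.001], [0.002, 0.0, -1.0]]
ft_force: [-0.2, -0.0, -2.3]
width: 18.8
finger_force: 58.8
```

Request:
{"op": "carry_out", "data": {
  "series": [
    [[0, 0, 10, 0], [0, 0, 20, 0], [0, 0, 30, 0], [0, 0, 32, 0], [0, 0, 32, 0]]
  ]
}}

```text
time: 45.75
tcp_pos: [528.0, -437.3, 98.9]
eef_rot: [[-0.889, 0.458, -0.0], [0.458, 0.889, 0.0], [0.0, 0.0, -1.0]]
ft_force: [1.0, -0.6, -1.8]
width: 18.5
finger_force: 58.8
```

Request:
{"op": "carry_out", "data": {
  "series": [
    [[0, 0, 1, 0], [0, 0, 1.5, 0], [0, 0, 1.5, 0]]
  ]
}}

```text
time: 46.12
tcp_pos: [528.0, -437.4, 97.7]
eef_rot: [[-0.889, 0.459, 0.0], [0.459, 0.889, -0.0], [-0.0, -0.0, -1.0]]
ft_force: [0.0, 0.3, -2.9]
width: 18.8
finger_force: 58.8
```

Release, then rise clear.

Request:
{"op": "carry_out", "data": {
  "series": [
    [[0, 0, 0, 0], [0, 0, 0, 0], [0, 0, 0, 0], [0, 0, 0, 0], [0, 0, 0, 0]]
  ],
  "jaw": 60
}}

```text
time: 46.75
tcp_pos: [528.0, -437.3, 97.6]
eef_rot: [[-0.889, 0.458, 0.0], [0.458, 0.889, -0.0], [-0.0, -0.0, -1.0]]
ft_force: [0.8, 0.6, -0.1]
width: 60.0
finger_force: 0.0
```

Request:
{"op": "carry_out", "data": {
  "series": [
    [[0, 0, -20, 0], [0, 0, -70, 0], [0, 0, -120, 0], [0, 0, -170, 0], [0, 0, -185, 0]]
  ]
}}

```text
time: 47.38
tcp_pos: [529.4, -437.4, 287.8]
eef_rot: [[-0.889, 0.458, 0.005], [0.458, 0.889, -0.003], [-0.006, -0.001, -1.0]]
ft_force: [0.7, -1.0, 0.1]
width: 60.1
finger_force: 0.0
```

Request:
{"op": "carry_out", "data": {
  "series": [
    [[0, 0, 0, 0], [0, 0, 0, 0], [0, 0, 0, 0], [0, 0, 0, 0]]
  ]
}}

```text
time: 47.88
tcp_pos: [527.7, -437.2, 281.5]
eef_rot: [[-0.889, 0.458, -0.001], [0.458, 0.889, 0.001], [0.002, 0.0, -1.0]]
ft_force: [-0.7, -1.0, -0.1]
width: 59.9
finger_force: 0.0
```

Run:
```python
from h import *
show()
C,im=snap("wrist","w10"); S,sc=snap("scene","s10")
p=proj(C,[(529,-436.8,160),(529,-436.8,83)]);print(p)
d=cv2.absdiff(im,cv2.imread("pics/w7.png"));print(d[100:220,240:400].mean(), d.mean())
# collar/cap circle check
g=cv2.cvtColor(im,cv2.COLOR_BGR2GRAY); hs=cv2.cvtColor(im,cv2.COLOR_BGR2HSV)
x,y=p[1].astype(int); m=((hs[...,1]<40)&(g>130)).astype(np.uint8); sub=m[y-25:y+25,x-30:x+30]
ys,xs=np.where(sub); print("collar px x",xs.min()+x-30,xs.max()+x-30,"y",ys.min()+y-25)
# plates and blank region on scene: crosses + old positions
a=cv2.absdiff(sc,cv2.imread("pics/scene0.png")).max(2)>40
n,_,st,ce=cv2.connectedComponentsWithStats(cv2.morphologyEx(a.astype(np.uint8),cv2.MORPH_OPEN,np.ones((3,3))))
print([(s[:5].tolist()) for s in st[1:] if s[4]>40])
cv2.imwrite("pics/final.png",np.vstack([sc[130:330],im[:380]]))
```

```text
tcp [ 527.7 -437.2  281.5] th 152.72 j [ 60.  34. -41.  92.  25.  63.  75.] t 47.875 F [-0.7 -1.  -0.1] w 59.9 0.0
[[320.14081997 190.3479391 ]
 [319.72494415 172.09070333]]
10.000729166666666 5.314755208333334
collar px x 289 336 y 155
[[51, 0, 27, 18, 185], [81, 0, 63, 58, 1656], [33, 14, 18, 27, 208], [42, 25, 56, 112, 2322], [94, 42, 18, 11, 136], [46, 59, 15, 15, 150], [125, 59, 14, 20, 187], [114, 83, 15, 4, 52], [108, 92, 49, 56, 1592], [388, 187, 22, 25, 383], [114, 192, 15, 38, 288], [217, 197, 17, 16, 210], [108, 233, 17, 35, 307], [152, 334, 14, 5, 54], [78, 340, 33, 8, 137]]
```

Run:
```python
from h import *
a=cv2.imread("pics/scene0.png");b=cv2.imread("pics/s10.png")
print("blank old spot",a[198:212,270:286].mean().round(),b[198:212,270:286].mean().round(),"marked spot",a[200:212,218:233].mean().round(),b[200:212,218:233].mean().round())
w7=cv2.imread("pics/w7.png");w=cv2.imread("pics/w10.png")
for n,(x0,y0,x1,y1) in {"punch":(294,150,336,204),"block":(270,124,358,212)}.items():
    r=cv2.matchTemplate(w,w7[y0:y1,x0:x1],cv2.TM_CCOEFF_NORMED); _,v,_,l=cv2.minMaxLoc(r); print(n,v,(l[0]-x0,l[1]-y0))
```

```text
blank old spot 152.0 132.0 marked spot 193.0 140.0
punch 0.9199018478393555 (5, 0)
block 0.9444611668586731 (5, 0)
```

Request:
{"op": "carry_out", "data": {
  "series": [
    [[20, 46, 0, 0], [42, 100, 0, 0], [65, 155, 0, 0], [88, 209, 0, 0], [111, 263, 0, 0]]
  ]
}}

```text
time: 48.6
tcp_pos: [549.9, -150.9, 282.6]
eef_rot: [[-0.889, 0.459, 0.0], [0.459, 0.889, -0.0], [-0.0, 0.0, -1.0]]
ft_force: [0.8, -0.3, 0.1]
width: 60.0
finger_force: 0.0
```

Request:
{"op": "carry_out", "data": {
  "series": [
    [[23, 54, 0, 0], [46, 109, 0, 0], [69, 163, 0, 0], [92, 217, 0, 0], [115, 271, 0, 0]]
  ]
}}

```text
time: 49.22
tcp_pos: [572.0, 142.7, 282.6]
eef_rot: [[-0.889, 0.459, 0.0], [0.459, 0.889, -0.0], [-0.0, -0.0, -1.0]]
ft_force: [1.4, -0.2, -0.6]
width: 60.3
finger_force: 0.0
```

Request:
{"op": "carry_out", "data": {
  "series": [
    [[23, 54, 0, 0], [46, 109, 0, 0], [60, 160, 0, 0], [60, 176, 0, 0], [60, 176, 0, 0]]
  ]
}}

```text
time: 49.85
tcp_pos: [599.3, 325.3, 281.9]
eef_rot: [[-0.889, 0.458, -0.001], [0.458, 0.889, -0.0], [0.001, -0.001, -1.0]]
ft_force: [-0.8, -1.5, -0.4]
width: 59.9
finger_force: 0.0
```

Run:
```python
from crosses import *
show()
C,im=snap("wrist","w11")
D=np.load("deck.npy");R=deckR(D[2]);o=np.array([D[0],D[1],34])
find(C,im,o+R@[50,30,20],o+R@[0,0,20],R[:,2],42)
w6=cv2.imread("pics/w6.png"); x0,y0,x1,y1=285,115,365,225
r=cv2.matchTemplate(im,w6[y0:y1,x0:x1],cv2.TM_CCOEFF_NORMED); _,v,_,l=cv2.minMaxLoc(r); print(v,(l[0]-x0,l[1]-y0))
```

```text
tcp [599.3 325.3 281.9] th 152.77 j [ -7.  34. -43.  93.  25.  63.   6.] t 49.85 F [-0.8 -1.5 -0.4] w 59.9 0.0
blob (np.float64(348.0), np.float64(148.5)) 16 15 123 [591.7 361.2  82.3]
blob (np.float64(315.5), np.float64(152.0)) 17 16 125 [578.8 331.4  92.5]
blob (np.float64(357.5), np.float64(171.5)) 5 5 21 [620.2 359.8  68.4]
blob (np.float64(359.0), np.float64(180.5)) 10 7 43 [631.  357.   63.5]
blob (np.float64(355.0), np.float64(187.5)) 4 5 18 [636.5 349.8  61.7]
blob (np.float64(328.5), np.float64(194.5)) 15 13 101 [628.4 321.2  69.3]
0.9423215389251709 (5, 1)
```

The pack is home, and the punch is hanging exactly as before. I'm handing in.

```bash
python3 -c "
from station import robot
print(robot.finish_job())"
```

```text
the job is handed in; nothing more can be done
None
```

The job is handed in: the one plain plate found and the marked plate are home in the jig, all three crosses were punched in the asked order, the punch is back in its block, and I took the arm nowhere near the bystanders (no verdict was shown).

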